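# Put the desk things away by height under the sloping hood

## Robot

A 6-joint arm with a two-finger parallel gripper is mounted at the origin on the work surface; the furniture and walls round the work are solid. World frame = base frame: x ahead of the robot, y to its left, z up, the work surface at z = 0. Lengths are in m, angles in rad, forces in N, time in s.
With the tool pointing down it reaches from about 0.375 to 0.9 m from the base axis. Payload 3.1 kg.
Tool frame: the origin (TCP) lies where the fingers leave the gripper's body, on its centre line; the fingertips stand 73 mm ahead of it and the grasp point (between the pads) lies 54 mm ahead of it; z points along the fingers, y is the line along which they close (so a half turn about z gives the same grasp; the last joint's range is limited). The gripper opens to 85 mm and grips with 20 to 120 N. Pads are 22 mm wide; open, the fingers measure 114 mm over their backs; the gripper's body (76 mm by 85 mm) begins 54 mm behind the grasp point. The pads swing forward as they close: fully open they stand 13 mm farther back than shut.
Start: joints at [0.959, 0.527, 1.433, -0, 1.181, -0.178], TCP at [0.263, 0.567, 0.304] pointing down, gripper open.
Joint ranges: [-3.08, 3.08], [-0.75, 2.2], [0.22, 2.44], [-1.43, 4.57], [0, 2.65], [-2.85, 2.85]. Speed limits (rad/s): [2.79, 2.79, 3.14, 3.14, 3.14, 3.14].

## Interface

Orientations are given as a unit quaternion [x, y, z, w].
In Python, from station import manip gives the robot as it stands.
- The arm moves only by the shell command python3 -m crank 'ROWS' [FORCE]. ROWS is JSON, a list of rows, each an object with "dp": the shift along the tool's x, y, z normalised to -1 to 1, where 1 is 50 cm, a list of three; "delta_rot": the turn, a rotation vector about the tool's x, y, z normalised to -1 to 1, where 1 is 2 pi rad, a list of three; "fingers": the opening, from -1 (shut) to 1 (fully open). A call has 1 to 12 rows; each row shifts and turns the commanded pose from where the row before left it, along the tool's axes as they then stand; what a row does not reach is not made up. A row lasts 1/12 s, in which the tool goes at most 41.7 mm and 7.16 degrees, less where a joint would pass 70% of its speed; a pose out of reach is approached as far as the arm can. A call with a number of a shift or a turn outside -1 to 1 is refused whole. A call with a gripper value outside its range is refused whole. The fingers move at their own pace and stop on an object; FORCE is the grip in N (left out, the last holds). Time passes only in rows, so rows that do not move let the fingers close. It gives the time, the measured TCP pose, the force, the opening and the grip force at its end, in the units of the state.
- manip.sense(): the state, without advancing time (a new reading comes with each control period).
- manip.snapshot(name): name is "scene" or "top"; returns (picture, depth): 480x640x3 uint8, red, green, blue; 480x640 float32, m along the optical axis (not along the pixel's ray), 0 where there is no reading.
- manip.camera_model(name): a dict with "fx", "fy", "cx", "cy" (pixels), "origin" and "attitude" of the camera in the world. Camera axes: x right, y up, looking along -z (the intrinsics and any distortion apply to the point x, -y, -z); pixel columns grow to the right and rows downward; lengths in m; the calibration is good to about 2 mm. A picture is of the moment at which its call begins. camera_model takes no time and is no camera call.
- manip.sign_off(): hands the job in; it is judged then, once.
The state is a dict: "t": time; "q": joint angles; "qd": joint speeds; "tau": joint torques, N m; "tcp_pos": TCP position; "tool_rot": TCP orientation; "force": force on the tool from outside, world axes, zero at the start; "ft_torque": the same for the moment, N m; "finger_gap": opening from 0.0 (shut) to 1.0 (fully open); "gripper_force": force on a finger pad.
Only numpy, scipy, OpenCV 4.12 (cv2) and the standard library are available. Lean on these libraries where they do the work, as an engineer would, in place of code of your own. Each camera call takes 0.05 s, during which the arm holds its last target. There are 200 camera calls.

## Task

Put the dropper bottle, the glue stick, the rubber stamp and the small carton away in the caddy, each standing upright in the middle of its own cork pad, in order of height: the tallest at the tall hinged end, the lowest at the shallow end. Then swing the clear hood over them so that it is fully shut.

Things in the scene. Friction and masses are not known exactly. Their poses are not given: they have to be found in the camera images.
- dropper_bottle: brown glass dropper bottle with black cap and rubber bulb, standing upright, 102 mm tall (the tallest), 33 mm in diameter up to 70 mm, cap 24 mm in diameter from about 62 to 77 mm, bulb 13 mm thick above that. Origin: centre of its underside; z up. About 70 g.
- glue_stick: yellow glue stick, standing upright, a cylinder 86 mm tall (second tallest) and 28 mm in diameter. Origin: centre of its underside; z up.
- stamp: wooden rubber stamp, standing on its face, 65 mm tall (third): block 24 mm (x) by 60 mm (y), 16 mm high, with a turned handle on its middle, about 24 mm in diameter at its knob, whose top is at 65 mm. Origin: centre of its underside; z up.
- carton: small white printed carton, lying flat, 34 mm (x) by 52 mm (y), 30 mm high (the lowest). Origin: centre of its underside; z up.
- pad_1: cork pad 80 mm across (its x, away from the robot), 42 mm along the row (y, toward the caddy's tall hinged end), 3 mm thick, fixed on the plinth. Origin: centre of its underside, 20 mm above the desk; things stand on its top, 23 mm above the desk. This is the pad at the tall hinged end, 55 mm from the hinge line. Free height over its middle under the shut hood: 118 mm.
- pad_2: like pad_1 (same size, height and axes); second from the tall end, 52 mm from pad_1. Free height under the shut hood: 97 mm. The caddy's plinth, 124 mm across and 276 mm long, has no side walls and is fixed.
- pad_3: like pad_1; third from the tall end, 52 mm from pad_2. Free height under the shut hood: 76 mm.
- pad_4: like pad_1; at the shallow end, 51 mm from pad_3. Free height under the shut hood: 56 mm.
- hood (a joint): hinge of the clear wedge hood, rad: 0 shut, 1.60 open (hood on end beyond pad_1, lip up). Hinge line: along the pads' x, 20 mm above the desk, 55 mm beyond pad_1. Hood 106 mm wide, 262 long, roof sloping from 143 mm high at the hinge to 38 at the lip. Let go above 1.1 rad it tips back open; below 0.8 it sinks shut by itself in 2 to 4 s (damper). Under 5 N near the lip turns it.
- hood_lip (a point): middle of the roof's low edge at the hood's shallow end, 262 mm from the hinge line; a 50 mm wide aluminium finger lip sticks out 13 mm here. Shut, it is 58 mm above the desk. Open, it is the hood's top, about 0.28 m above the desk, and the flat sloping roof is then the face turned away from the pads, running down and outward from here.
Not all that is in view belongs to the job. Leave any purple or turquoise look-alike of the glue_stick alone.

How it is judged:
By the outcome, as a careful person would: the job done as asked, in the order asked, and still so for the second after the job is handed in, with the robot touching nothing.
It also fails if it takes over 115 s, if anything falls off the work surface, if the arm or the gripper's body presses on something with over 40 N, if the wrist force passes 120 N, or if a joint passes its speed limit or range.

## Working session

There is one attempt and no reset: what is moved stays moved. The work goes in short steps, Python scripts to look and compute and a shell command to move; the robot and the scene stay as the last step left them, time stands still between calls to the robot, and variables do not carry over. Pictures are saved under pics/ and viewed, at most 14 in all, crops included, and the job is handed in when it is done.

```bash
mkdir -p pics; ls; python3 - <<'E'
from station import manip
import cv2
for n in("scene","top"):
    p,d=manip.snapshot(n); cv2.imwrite(f"pics/{n}0.png",p[:,:,::-1]); 
    import numpy as np; np.savez(f"pics/{n}0.npz",p=p,d=d)
    print(n,manip.camera_model(n))
print(manip.sense())
E
```

```text
pics
scene {'fx': 611.3089626141491, 'fy': 611.3089626141491, 'cx': 319.66656056302236, 'cy': 244.36100017146768, 'origin': array([1.16569631, 0.00758841, 0.90701576]), 'attitude': array([0.23927055, 0.26986775, 0.71349509, 0.60070438])}
top {'fx': 437.5152150228589, 'fy': 437.5152150228589, 'cx': 316.3911686820898, 'cy': 248.34976125854598, 'origin': array([ 0.35999349, -0.1063502 ,  0.97026609]), 'attitude': array([-0.04090118,  0.0264442 ,  0.71399784, -0.69845178])}
{'t': 0.1, 'q': array([ 9.58487261e-01,  5.28376796e-01,  1.43374788e+00, -1.30988529e-05,
        1.18141124e+00, -1.78502501e-01]), 'qd': array([ 5.26350526e-04, -1.21901620e-03, -4.83447287e-03,  2.87880915e-05,
       -1.42653565e-03, -1.14722916e-03]), 'tau': array([ 7.30893498e-05, -4.43298590e+01, -1.78587288e+01, -1.75122377e-04,
        3.88794710e-03,  1.30639452e-05]), 'tcp_pos': array([0.26239389, 0.56670797, 0.30303749]), 'tool_rot': array([ 2.15203967e-01,  9.76568640e-01, -8.98992933e-04, -3.68665922e-04]), 'force': array([-0.73677861,  0.09255036,  0.23963441]), 'ft_torque': array([ 0.02434618, -0.00232222,  0.01283042]), 'gripper_force': 0.0, 'finger_gap': 1.0013079362334656}
```

View pics/scene0.png

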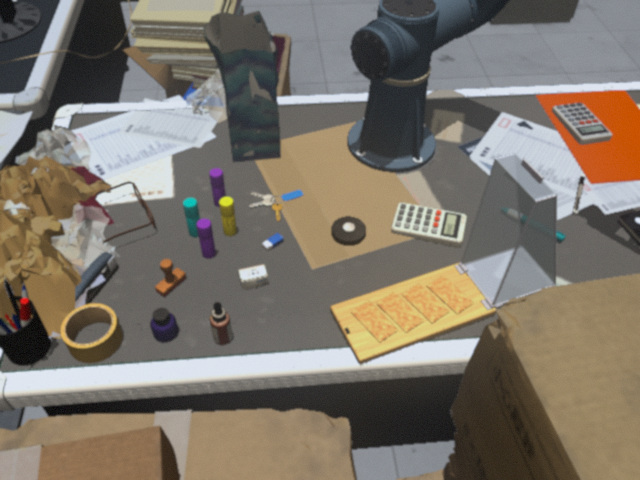

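View pics/top0.png

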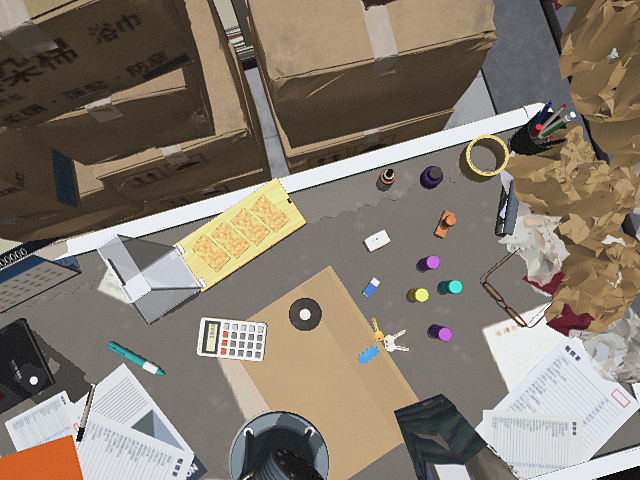

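The scene view shows the dropper at (220,322), the yellow glue stick at (228,215), the stamp at (170,277), the carton at (254,275) and the caddy at (420,310) with its hood open to the right. In the top view these are at (387,176), (418,296), (446,224), (376,240) and (245,235).

```bash
cat > h.py <<'E'
import numpy as np,cv2
from scipy.spatial.transform import Rotation as R
from station import manip
def cam(n):
    c=manip.camera_model(n); return c,R.from_quat(c["attitude"]).as_matrix(),np.array(c["origin"])
def ray(n,u,v):
    c,M,o=cam(n); d=np.array([(u-c["cx"])/c["fx"],-(v-c["cy"])/c["fy"],-1.]); return o,M@d
def plane(n,u,v,z):
    o,d=ray(n,u,v); return o+d*(z-o[2])/d[2]
def cloud(n,d):
    c,M,o=cam(n); v,u=np.mgrid[:480,:640]
    P=np.stack([(u-c["cx"])/c["fx"]*d,-(v-c["cy"])/c["fy"]*d,-d],-1)
    W=P@M.T+o; W[d<=0]=np.nan; return W
def proj(n,p):
    c,M,o=cam(n); q=M.T@(np.array(p)-o); return c["cx"]+c["fx"]*q[0]/-q[2],c["cy"]-c["fy"]*q[1]/-q[2]
E
python3 - <<'E'
from h import *
D={n:np.load(f"pics/{n}0.npz") for n in("scene","top")}
W={n:cloud(n,D[n]["d"]) for n in D}
print("cam undist keys",manip.camera_model("top").keys())
t=W["top"]
for name,(u,v) in dict(bottle=(387,176),glue=(418,296),stamp=(446,224),knob=(449,217),carton=(376,240),pad=(213,251),pad4=(271,212),desk=(330,220),wall=(435,420),hoodtop=(125,290),base=(280,445)).items(): print(name,t[v,u].round(3))
hsv=cv2.cvtColor(D["top"]["p"],cv2.COLOR_RGB2HSV)
# heights map: blobs on the desk in the object region
z=t[:,:,2]
box=np.zeros(z.shape,bool); box[150:345,350:475]=1
m=((z>0.012)&box).astype(np.uint8)
n,l,s,c=cv2.connectedComponentsWithStats(m)
for i in range(1,n):
    if s[i,4]<30: continue
    P=t[l==i]; top=P[P[:,2]>np.nanmax(P[:,2])-0.008]
    print(s[i],c[i].round(1),"zmax",np.nanmax(P[:,2]).round(3),"topmid",((top.max(0)+top.min(0))/2).round(4),"min",P.min(0).round(3),"max",P.max(0).round(3), np.median(hsv[l==i],0))
# dark green tall object
g=t[390:480,390:490]; print("tall", np.nanpercentile(g[g[:,:,2]>0.1],[1,99],axis=0).round(3))
# pads
p=((hsv[:,:,0]>8)&(hsv[:,:,0]<20)&(hsv[:,:,1]>60)&(z>0.01)&(z<0.04)); 
big=cv2.resize(D["top"]["p"][170:330,90:310,::-1],None,fx=3.4,fy=3.4,interpolation=cv2.INTER_CUBIC); cv2.imwrite("pics/caddy.png",big)
big=cv2.resize(D["top"]["p"][155:345,350:480,::-1],None,fx=3.1,fy=3.1,interpolation=cv2.INTER_CUBIC); cv2.imwrite("pics/objs.png",big)
E
```

```text
cam undist keys dict_keys(['fx', 'fy', 'cx', 'cy', 'origin', 'attitude'])
bottle [ 0.593 -0.239  0.078]
glue [ 0.344 -0.29   0.087]
stamp [ 0.492 -0.361  0.059]
knob [ 0.506 -0.366  0.064]
carton [ 0.465 -0.217  0.031]
pad [0.45  0.138 0.024]
pad4 [0.534 0.01  0.02 ]
desk [ 0.516 -0.119 -0.001]
wall [ 0.111 -0.308  0.109]
hoodtop [0.367 0.212 0.28 ]
base [ 0.064 -0.011  0.093]
[461 150  14  28 247] [467.4 163.2] zmax 0.052 topmid [ 0.6304 -0.4218  0.0481] min [ 0.601 -0.438  0.012] max [ 0.661 -0.412  0.052] [ 19. 109.  73.]
[421 166  22  22 377] [431.7 176.4] zmax 0.063 topmid [ 0.6035 -0.3439  0.0587] min [ 0.581 -0.366  0.013] max [ 0.625 -0.322  0.063] [127.  94.  71.]
[378 169  18  21 276] [386.3 178.7] zmax 0.102 topmid [ 0.597  -0.2425  0.0985] min [ 0.58  -0.259  0.012] max [ 0.614 -0.226  0.102] [17. 65. 80.]
[435 210  21  28 328] [445.2 223.4] zmax 0.068 topmid [ 0.499  -0.3687  0.0638] min [ 0.47  -0.391  0.012] max [ 0.53  -0.348  0.068] [ 13. 147. 205.]
[364 230  27  23 357] [376.6 240.8] zmax 0.032 topmid [ 0.4656 -0.2206  0.0283] min [ 0.441 -0.248  0.013] max [ 0.487 -0.192  0.032] [107.   8. 242.]
[419 256  21  15 243] [429.1 262.8] zmax 0.091 topmid [ 0.4117 -0.3227  0.0866] min [ 0.399 -0.336  0.013] max [ 0.425 -0.309  0.091] [144. 129. 188.]
[439 280  23  14 262] [450.7 286.5] zmax 0.089 topmid [ 0.3617 -0.3643  0.0851] min [ 0.349 -0.377  0.012] max [ 0.375 -0.351  0.089] [ 88. 166. 187.]
[363 285  10  12  45] [367.8 290.8] zmax 0.016 topmid [ 0.3571 -0.1967  0.0139] min [ 0.345 -0.206  0.012] max [ 0.369 -0.187  0.016] [109. 161. 212.]
[409 288  20  14 230] [418.3 294.6] zmax 0.09 topmid [ 0.3471 -0.2977  0.0863] min [ 0.334 -0.311  0.013] max [ 0.36  -0.284  0.09 ] [ 30.5 121.  236. ]
[430 325  22  16 265] [440.6 332.4] zmax 0.09 topmid [ 0.2693 -0.3395  0.0861] min [ 0.256 -0.353  0.013] max [ 0.282 -0.326  0.09 ] [143. 133. 175.]
tall [[ 0.014 -0.381  0.103]
 [ 0.134 -0.248  0.263]]
```

View pics/caddy.png

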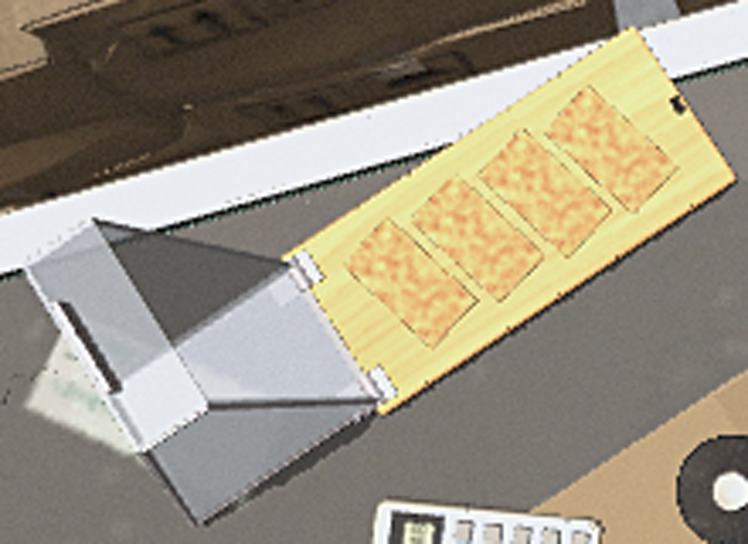

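View pics/objs.png

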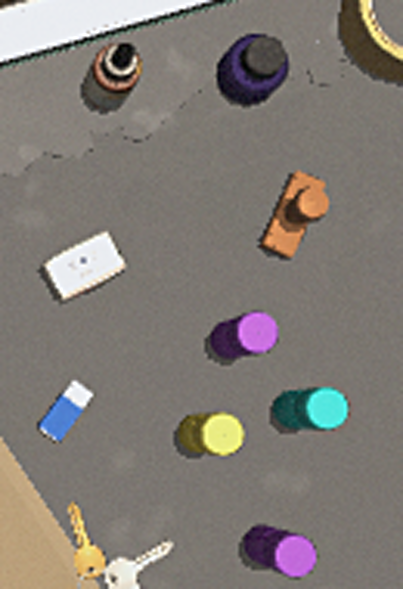

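The caddy crop shows four pads with the hood open at the left. The glue stick has look-alikes about 68 mm away. Next I compute the caddy frame, the object yaws and the box heights.

```bash
cat >> h.py <<'E'
def plan(p,yaw=None,n=None,tip=0.054):
    """print shift (tool units) to bring grasp point to p, then turn to finger-line yaw (deg)"""
    s=manip.sense(); M=R.from_quat(s["tool_rot"]).as_matrix(); g=s["tcp_pos"]+M[:,2]*tip
    d=M.T@(np.array(p)-g); y=np.degrees(np.arctan2(M[1,1],M[0,1]))
    print("t %.1f grasp"%s["t"],g.round(4),"yaw %.1f"%y,"tilt",M[:2,2].round(3),"q6 %.2f"%s["q"][5],"gap %.2f"%s["finger_gap"],"F",s["force"].round(1),"gf %.1f"%s["gripper_force"])
    print("  dp total",(d/0.5).round(4),"rows>=",np.ceil(np.linalg.norm(d)/0.0417))
    if yaw is not None:
        dy=(y-yaw+90)%180-90
        print("  rot total",round(dy/360,4),"or",round((dy-np.sign(dy)*180)/360,4),"(max .0198/row)")
E
python3 - <<'E'
from h import *
P=np.load("pics/top0.npz"); t=cloud("top",P["d"]); p=P["p"]; hsv=cv2.cvtColor(p,cv2.COLOR_RGB2HSV)
f=lambda x,y,z: plane("top",(x+.5)/3.4-.5+90,(y+.5)/3.4-.5+170,z)[:2]
c=np.array([f(*q,.02) for q in[(632,28),(735,180),(383,413),(284,258)]])
print("plinth",c.round(3),[np.linalg.norm(c[i]-c[i-1]).round(3) for i in range(4)],"mid",c.mean(0).round(4))
# plinth by mask: yellow wood incl cork
m=((hsv[:,:,0]>8)&(hsv[:,:,0]<32)&(hsv[:,:,1]>70)&(hsv[:,:,2]>150)).astype(np.uint8); m[:175]=0;m[300:]=0;m[:,:170]=0;m[:,312:]=0
n,l,s,_=cv2.connectedComponentsWithStats(m); i=1+s[1:,4].argmax(); vv,uu=np.nonzero(l==i)
W=np.array([plane("top",u,v,.02)[:2] for u,v in zip(uu,vv)]); r=cv2.minAreaRect((W*1000).astype(np.float32)); print("plinth rect",r)
pads=[[(390,218),(478,298),(432,347),(346,264)],[(456,174),(544,258),(499,303),(411,216)],[(522,130),(611,212),(567,258),(478,174)],[(588,85),(677,170),(636,212),(546,129)]]
for q in pads: 
    k=np.array([f(*a,.023) for a in q]); print("pad",k.mean(0).round(4),[np.linalg.norm(k[j]-k[j-1]).round(3) for j in range(4)])
# stamp block & carton yaw
z=t[:,:,2]
for nm,sl,lo,hi,zz in(("stamp",np.s_[205:242,430:460],.010,.024,.016),("carton",np.s_[228:256,360:395],.022,.04,.03)):
    mm=np.zeros(z.shape,bool); mm[sl]=(z[sl]>lo)&(z[sl]<hi); W=t[mm][:,:2]; r=cv2.minAreaRect((W*1000).astype(np.float32)); print(nm,r)
# high stuff
for x0,x1,y0,y1 in((.55,.75,-.4,.4),(.75,1.1,-.4,.4),(.3,.7,-.7,-.4)):
    k=(t[:,:,0]>x0)&(t[:,:,0]<x1)&(t[:,:,1]>y0)&(t[:,:,1]<y1); j=np.nanargmax(np.where(k,z,-9)); print("max z in",x0,x1,y0,y1,t.reshape(-1,3)[j].round(3))
h=t[215:320,90:200].reshape(-1,3); h=h[h[:,2]>.2]; print("hood hi",h.min(0).round(3),h.max(0).round(3),len(h))
E
```

```text
plinth [[ 0.61  -0.   ]
 [ 0.508 -0.066]
 [ 0.363  0.162]
 [ 0.465  0.227]] [np.float64(0.27), np.float64(0.121), np.float64(0.27), np.float64(0.12)] mid [0.4866 0.0807]Traceback (most recent call last):
  File "<stdin>", line 9, in <module>
  File "h.py", line 9, in plane
    o,d=ray(n,u,v); return o+d*(z-o[2])/d[2]
        ~~~^^^^^^^
  File "h.py", line 7, in ray
    c,M,o=cam(n); d=np.array([(u-c["cx"])/c["fx"],-(v-c["cy"])/c["fy"],-1.]); return o,M@d
          ~~~^^^
  File "h.py", line 5, in cam
    c=manip.camera_model(n); return c,R.from_quat(c["attitude"]).as_matrix(),np.array(c["origin"])
ValueError: time passes only in moves, steps and waits
```

```bash
sed -i 's/^def cam(n):/import functools\n@functools.cache\ndef cam(n):/' h.py
python3 - <<'E'
from h import *
P=np.load("pics/top0.npz"); t=cloud("top",P["d"]); p=P["p"]; hsv=cv2.cvtColor(p,cv2.COLOR_RGB2HSV)
f=lambda x,y,z: plane("top",(x+.5)/3.4-.5+90,(y+.5)/3.4-.5+170,z)[:2]
m=((hsv[:,:,0]>8)&(hsv[:,:,0]<32)&(hsv[:,:,1]>70)&(hsv[:,:,2]>150)).astype(np.uint8); m[:175]=0;m[300:]=0;m[:,:170]=0;m[:,312:]=0
n,l,s,_=cv2.connectedComponentsWithStats(m); i=1+s[1:,4].argmax(); vv,uu=np.nonzero(l==i)
W=np.array([plane("top",u,v,.02)[:2] for u,v in zip(uu,vv)]); r=cv2.minAreaRect((W*1000).astype(np.float32)); print("plinth rect",r)
pads=[[(390,218),(478,298),(432,347),(346,264)],[(456,174),(544,258),(499,303),(411,216)],[(522,130),(611,212),(567,258),(478,174)],[(588,85),(677,170),(636,212),(546,129)]]
for q in pads: 
    k=np.array([f(*a,.023) for a in q]); print("pad",k.mean(0).round(4),[np.linalg.norm(k[j]-k[j-1]).round(3) for j in range(4)])
z=t[:,:,2]
for nm,sl,lo,hi,zz in(("stamp",np.s_[205:242,430:460],.010,.024,.016),("carton",np.s_[228:256,360:395],.022,.04,.03)):
    mm=np.zeros(z.shape,bool); mm[sl]=(z[sl]>lo)&(z[sl]<hi); W=t[mm][:,:2]; r=cv2.minAreaRect((W*1000).astype(np.float32)); print(nm,r)
for x0,x1,y0,y1 in((.55,.75,-.4,.4),(.75,1.1,-.4,.4),(.3,.7,-.7,-.4)):
    k=(t[:,:,0]>x0)&(t[:,:,0]<x1)&(t[:,:,1]>y0)&(t[:,:,1]<y1); j=np.nanargmax(np.where(k,z,-9)); print("max z in",x0,x1,y0,y1,t.reshape(-1,3)[j].round(3))
h=t[215:320,90:200].reshape(-1,3); h=h[h[:,2]>.2]; print("hood hi",h.min(0).round(3),h.max(0).round(3),len(h))
# scene-camera check of pads: cork mask (orange-ish vs yellow wood)
S=np.load("pics/scene0.npz")["p"]; cv2.imwrite("pics/caddyS.png",cv2.resize(S[230:370,320:580,::-1],None,fx=3,fy=3,interpolation=cv2.INTER_CUBIC))
E
```

```text
plinth rect ((487.3619689941406, 81.4088363647461), (122.97679901123047, 274.2381896972656), 32.646610260009766)
pad [0.447  0.1433] [np.float64(0.041), np.float64(0.078), np.float64(0.043), np.float64(0.078)]
pad [0.4745 0.1007] [np.float64(0.04), np.float64(0.08), np.float64(0.041), np.float64(0.081)]
pad [0.5022 0.0572] [np.float64(0.04), np.float64(0.079), np.float64(0.041), np.float64(0.08)]
pad [0.5302 0.0134] [np.float64(0.039), np.float64(0.081), np.float64(0.038), np.float64(0.08)]
stamp ((499.3330993652344, -369.4561767578125), (23.607847213745117, 60.21990966796875), 64.23648071289062)
carton ((464.50213623046875, -219.27610778808594), (31.035579681396484, 49.991058349609375), 25.633228302001953)
max z in 0.55 0.75 -0.4 0.4 [0.739 0.288 0.44 ]
max z in 0.75 1.1 -0.4 0.4 [0.75  0.311 0.435]
max z in 0.3 0.7 -0.7 -0.4 [ 0.525 -0.641  0.18 ]
hood hi [0.332 0.168 0.2  ] [0.458 0.26  0.295] 2221
```

View pics/caddyS.png

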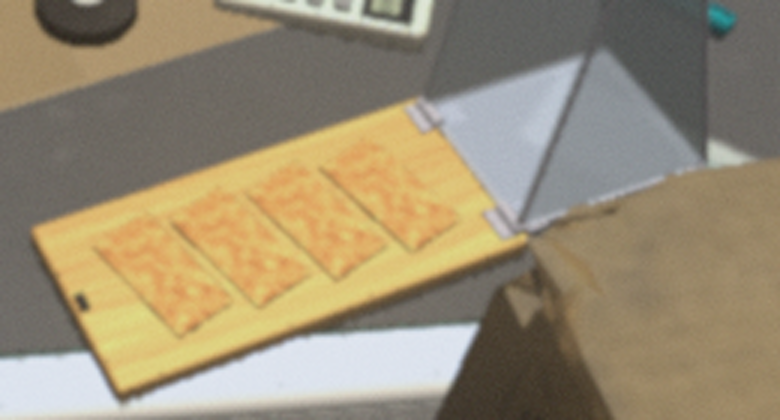

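The scene crop puts the pads at about (375,321) for pad_4 and (451,294) for pad_1. I raise the arm, travel over to the carton and turn.

```bash
U='{"dp":[0,0,-0.07],"delta_rot":[0,0,0],"fingers":1}'; python3 -m crank '[{"dp":[0,0,-0.07],"delta_rot":[0,0,0],"fingers":1},{"dp":[0,0,-0.07],"delta_rot":[0,0,0],"fingers":1},{"dp":[0,0,-0.07],"delta_rot":[0,0,0],"fingers":1},{"dp":[0,0,-0.07],"delta_rot":[0,0,0],"fingers":1}]' 40
python3 -m crank '[{"dp":[-0.0428,-0.0523,0],"delta_rot":[0,0,0],"fingers":1},{"dp":[-0.0428,-0.0523,0],"delta_rot":[0,0,0],"fingers":1},{"dp":[-0.0428,-0.0523,0],"delta_rot":[0,0,0],"fingers":1},{"dp":[-0.0428,-0.0523,0],"delta_rot":[0,0,0],"fingers":1},{"dp":[-0.0428,-0.0523,0],"delta_rot":[0,0,0],"fingers":1},{"dp":[-0.0428,-0.0523,0],"delta_rot":[0,0,0],"fingers":1},{"dp":[-0.0428,-0.0523,0],"delta_rot":[0,0,0],"fingers":1},{"dp":[-0.0428,-0.0523,0],"delta_rot":[0,0,0],"fingers":1},{"dp":[-0.0428,-0.0523,0],"delta_rot":[0,0,0],"fingers":1},{"dp":[-0.0428,-0.0523,0],"delta_rot":[0,0,0],"fingers":1},{"dp":[-0.0428,-0.0523,0],"delta_rot":[0,0,0],"fingers":1},{"dp":[-0.0428,-0.0523,0],"delta_rot":[0,0,0],"fingers":1}]'
python3 - <<'E'
from h import *
plan([.4645,-.2193,.3],115.6)
u=np.array([np.cos(np.radians(122.6)),np.sin(np.radians(122.6))]); m=np.array([.4885,.0787])
for o in(.07775,.02575,-.02625,-.07725): p=m+o*u; print(p.round(4),np.round(proj("scene",[*p,.023]),1))
print(plane("scene",375,321.3,.023).round(4),plane("scene",451,294.3,.023).round(4))
E
```

```text
t: 0.43
tcp_pos: [0.2624, 0.5667, 0.4447]
tool_rot: [0.215, 0.977, -0.001, -0.0]
force: [-0.9, 0.6, -0.8]
finger_gap: 0.996
gripper_force: 0.0
t: 1.43
tcp_pos: [0.3635, 0.1729, 0.4437]
tool_rot: [0.215, 0.977, -0.0, -0.0]
force: [0.3, -1.0, 0.1]
finger_gap: 0.998
gripper_force: 0.0
t 1.4 grasp [0.3634 0.1729 0.3897] yaw 65.2 tilt [-0. -0.] q6 -0.97 gap 1.00 F [ 0.3 -1.   0.1] gf 0.0
  dp total [-0.5129 -0.6269  0.1793] rows>= 10.0
  rot total -0.1401 or 0.3599 (max .0198/row)
[0.4466 0.1442] [449.3 293. ]
[0.4746 0.1004] [424.5 301.7]
[0.5026 0.0566] [399.1 310.7]
[0.5301 0.0136] [373.5 319.7]
[0.5331 0.0165 0.023 ] [0.449  0.1474 0.023 ]
```

```bash
python3 -m crank '[{"dp":[-0.0428,-0.0522,0.012],"delta_rot":[0,0,0],"fingers":1},{"dp":[-0.0428,-0.0522,0.012],"delta_rot":[0,0,0],"fingers":1},{"dp":[-0.0428,-0.0522,0.012],"delta_rot":[0,0,0],"fingers":1},{"dp":[-0.0428,-0.0522,0.012],"delta_rot":[0,0,0],"fingers":1},{"dp":[-0.0428,-0.0522,0.012],"delta_rot":[0,0,0],"fingers":1},{"dp":[-0.0428,-0.0522,0.012],"delta_rot":[0,0,0],"fingers":1},{"dp":[-0.0428,-0.0522,0.012],"delta_rot":[0,0,0],"fingers":1},{"dp":[-0.0428,-0.0522,0.012],"delta_rot":[0,0,0],"fingers":1},{"dp":[-0.0428,-0.0522,0.012],"delta_rot":[0,0,0],"fingers":1},{"dp":[-0.0428,-0.0522,0.012],"delta_rot":[0,0,0],"fingers":1},{"dp":[-0.0428,-0.0522,0.012],"delta_rot":[0,0,0],"fingers":1},{"dp":[-0.0428,-0.0522,0.012],"delta_rot":[0,0,0],"fingers":1}]' >/dev/null
python3 -m crank '[{"dp":[0,0,0],"delta_rot":[0,0,0.0189],"fingers":1},{"dp":[0,0,0],"delta_rot":[0,0,0.0189],"fingers":1},{"dp":[0,0,0],"delta_rot":[0,0,0.0189],"fingers":1},{"dp":[0,0,0],"delta_rot":[0,0,0.0189],"fingers":1},{"dp":[0,0,0],"delta_rot":[0,0,0.0189],"fingers":1},{"dp":[0,0,0],"delta_rot":[0,0,0.0189],"fingers":1},{"dp":[0,0,0],"delta_rot":[0,0,0.0189],"fingers":1},{"dp":[0,0,0],"delta_rot":[0,0,0.0189],"fingers":1},{"dp":[0,0,0],"delta_rot":[0,0,0.0189],"fingers":1},{"dp":[0,0,0],"delta_rot":[0,0,0.0189],"fingers":1}]' >/dev/null
python3 -m crank '[{"dp":[0,0,0],"delta_rot":[0,0,0.0189],"fingers":1},{"dp":[0,0,0],"delta_rot":[0,0,0.0189],"fingers":1},{"dp":[0,0,0],"delta_rot":[0,0,0.0189],"fingers":1},{"dp":[0,0,0],"delta_rot":[0,0,0.0189],"fingers":1},{"dp":[0,0,0],"delta_rot":[0,0,0.0189],"fingers":1},{"dp":[0,0,0],"delta_rot":[0,0,0.0189],"fingers":1},{"dp":[0,0,0],"delta_rot":[0,0,0.0189],"fingers":1},{"dp":[0,0,0],"delta_rot":[0,0,0.0189],"fingers":1},{"dp":[0,0,0],"delta_rot":[0,0,0.0189],"fingers":1}]'
python3 - <<'E'
from h import *
plan([.4645,-.2193,.022],115.6)
S=np.load("pics/scene0.npz"); w=cloud("scene",S["d"]); hs=cv2.cvtColor(S["p"],cv2.COLOR_RGB2HSV)
# scene cloud cross-check of tops
for nm,x,y,lo,hi in(("bottle",.597,-.2425,.09,.11),("glue",.347,-.298,.078,.095),("knob",.499,-.369,.055,.075),("carton",.4645,-.2193,.024,.04)):
    k=(abs(w[:,:,0]-x)<.04)&(abs(w[:,:,1]-y)<.04)&(w[:,:,2]>lo)&(w[:,:,2]<hi); q=w[k]; print(nm,k.sum(),((q.max(0)+q.min(0))/2).round(4),np.median(q,0).round(4))
E
```

```text
t: 4.02
tcp_pos: [0.4649, -0.2175, 0.3715]
tool_rot: [0.975, 0.221, -0.0, -0.0]
force: [0.0, -0.6, -0.6]
finger_gap: 1.0
gripper_force: 0.0
t 4.0 grasp [ 0.4648 -0.2174  0.3175] yaw -64.5 tilt [-0.001  0.001] q6 0.47 gap 1.00 F [ 0.  -0.6 -0.6] gf 0.0
  dp total [-0.0019  0.0037  0.5909] rows>= 8.0
  rot total -0.0002 or 0.4998 (max .0198/row)
bottle 54 [ 0.599  -0.2437  0.096 ] [ 0.6009 -0.2427  0.0966]
glue 144 [ 0.3485 -0.2971  0.0839] [ 0.3517 -0.2971  0.0849]
knob 120 [ 0.5012 -0.3694  0.0613] [ 0.5041 -0.3688  0.0627]
carton 357 [ 0.4654 -0.2202  0.0292] [ 0.469  -0.2202  0.0282]
```

```bash
python3 -m crank '[{"dp":[0,0.0004,0.054],"delta_rot":[0,0,0],"fingers":1},{"dp":[0,0.0004,0.054],"delta_rot":[0,0,0],"fingers":1},{"dp":[0,0.0004,0.054],"delta_rot":[0,0,0],"fingers":1},{"dp":[0,0.0004,0.054],"delta_rot":[0,0,0],"fingers":1},{"dp":[0,0.0004,0.054],"delta_rot":[0,0,0],"fingers":1},{"dp":[0,0.0004,0.054],"delta_rot":[0,0,0],"fingers":1},{"dp":[0,0.0004,0.054],"delta_rot":[0,0,0],"fingers":1},{"dp":[0,0.0004,0.054],"delta_rot":[0,0,0],"fingers":1},{"dp":[0,0.0004,0.054],"delta_rot":[0,0,0],"fingers":1},{"dp":[0,0,0.054],"delta_rot":[0,0,0],"fingers":1},{"dp":[0,0,0.026],"delta_rot":[0,0,0],"fingers":1},{"dp":[0,0,0.026],"delta_rot":[0,0,0],"fingers":1}]'
python3 -m crank '[{"dp":[0,0,0],"delta_rot":[0,0,0],"fingers":-1},{"dp":[0,0,0],"delta_rot":[0,0,0],"fingers":-1},{"dp":[0,0,0],"delta_rot":[0,0,0],"fingers":-1},{"dp":[0,0,0],"delta_rot":[0,0,0],"fingers":-1},{"dp":[0,0,0],"delta_rot":[0,0,0],"fingers":-1},{"dp":[0,0,0],"delta_rot":[0,0,0],"fingers":-1},{"dp":[0,0,0],"delta_rot":[0,0,0],"fingers":-1},{"dp":[0,0,0],"delta_rot":[0,0,0],"fingers":-1}]' 25
python3 -c "
from h import *
plan([.5313,.0150,.2],32.6)"
```

```text
t: 5.02
tcp_pos: [0.4653, -0.2189, 0.074]
tool_rot: [0.975, 0.224, -0.001, -0.001]
force: [-1.2, -0.1, 0.5]
finger_gap: 1.0
gripper_force: 0.0
t: 5.68
tcp_pos: [0.4661, -0.2194, 0.0765]
tool_rot: [0.975, 0.224, 0.0, 0.0]
force: [0.9, 0.6, 4.2]
finger_gap: 0.6
gripper_force: 27.3
t 5.7 grasp [ 0.4662 -0.2195  0.0225] yaw -64.1 tilt [ 0.001 -0.001] q6 0.46 gap 0.60 F [0.9 0.6 4.2] gf 27.3
  dp total [ 0.322  -0.3648 -0.3553] rows>= 8.0
  rot total 0.2313 or -0.2687 (max .0198/row)
```

```bash
python3 -m crank '[{"dp":[0,0,-0.04],"delta_rot":[0,0,0],"fingers":-1},{"dp":[0,0,-0.06],"delta_rot":[0,0,0],"fingers":-1},{"dp":[0,0,-0.06],"delta_rot":[0,0,0],"fingers":-1},{"dp":[0,0,-0.06],"delta_rot":[0,0,0],"fingers":-1},{"dp":[0,0,-0.04],"delta_rot":[0,0,0],"fingers":-1}]' 
python3 -m crank '[{"dp":[0.0322,-0.0365,0],"delta_rot":[0,0,0],"fingers":-1},{"dp":[0.0322,-0.0365,0],"delta_rot":[0,0,0],"fingers":-1},{"dp":[0.0322,-0.0365,0],"delta_rot":[0,0,0],"fingers":-1},{"dp":[0.0322,-0.0365,0],"delta_rot":[0,0,0],"fingers":-1},{"dp":[0.0322,-0.0365,0],"delta_rot":[0,0,0],"fingers":-1},{"dp":[0.0322,-0.0365,0],"delta_rot":[0,0,0],"fingers":-1},{"dp":[0.0322,-0.0365,0],"delta_rot":[0,0,0],"fingers":-1},{"dp":[0.0322,-0.0365,0],"delta_rot":[0,0,0],"fingers":-1},{"dp":[0.0322,-0.0365,0],"delta_rot":[0,0,0],"fingers":-1},{"dp":[0.0322,-0.0365,0],"delta_rot":[0,0,0],"fingers":-1}]' >/dev/null
python3 -m crank '[{"dp":[0,0,0],"delta_rot":[0,0,-0.0192],"fingers":-1},{"dp":[0,0,0],"delta_rot":[0,0,-0.0192],"fingers":-1},{"dp":[0,0,0],"delta_rot":[0,0,-0.0192],"fingers":-1},{"dp":[0,0,0],"delta_rot":[0,0,-0.0192],"fingers":-1},{"dp":[0,0,0],"delta_rot":[0,0,-0.0192],"fingers":-1},{"dp":[0,0,0],"delta_rot":[0,0,-0.0192],"fingers":-1},{"dp":[0,0,0],"delta_rot":[0,0,-0.0192],"fingers":-1}]' >/dev/null
python3 -m crank '[{"dp":[0,0,0],"delta_rot":[0,0,-0.0192],"fingers":-1},{"dp":[0,0,0],"delta_rot":[0,0,-0.0192],"fingers":-1},{"dp":[0,0,0],"delta_rot":[0,0,-0.0192],"fingers":-1},{"dp":[0,0,0],"delta_rot":[0,0,-0.0192],"fingers":-1},{"dp":[0,0,0],"delta_rot":[0,0,-0.0192],"fingers":-1},{"dp":[0,0,0],"delta_rot":[0,0,-0.0192],"fingers":-1},{"dp":[0,0,0],"delta_rot":[0,0,-0.0192],"fingers":-1}]' >/dev/null
python3 -c "
from h import *
plan([.5313,.0150,.0455],32.6)"
```

```text
t: 6.1
tcp_pos: [0.4663, -0.2196, 0.2085]
tool_rot: [0.975, 0.224, 0.001, 0.001]
force: [0.5, -0.3, 0.0]
finger_gap: 0.596
gripper_force: 26.9
t 8.1 grasp [0.5309 0.0152 0.1519] yaw 33.0 tilt [-0.  0.] q6 -0.76 gap 0.60 F [-0.6  0.1 -0.4] gf 26.8
  dp total [-0.0009  0.0005  0.2128] rows>= 3.0
  rot total 0.0011 or -0.4989 (max .0198/row)
```

```bash
python3 -m crank '[{"dp":[0,0,0.05],"delta_rot":[0,0,0.001],"fingers":-1},{"dp":[0,0,0.05],"delta_rot":[0,0,0],"fingers":-1},{"dp":[0,0,0.05],"delta_rot":[0,0,0],"fingers":-1},{"dp":[0,0,0.03],"delta_rot":[0,0,0],"fingers":-1},{"dp":[0,0,0.018],"delta_rot":[0,0,0],"fingers":-1},{"dp":[0,0,0.008],"delta_rot":[0,0,0],"fingers":-1},{"dp":[0,0,0.004],"delta_rot":[0,0,0],"fingers":-1},{"dp":[0,0,0],"delta_rot":[0,0,0],"fingers":-1}]'
```

```text
t: 8.77
tcp_pos: [0.5315, 0.0151, 0.1012]
tool_rot: [0.483, 0.876, 0.0, 0.0]
force: [-0.6, 0.3, -0.5]
finger_gap: 0.603
gripper_force: 26.9
```

```bash
for i in 1; do python3 -m crank '[{"dp":[0,0,0.003],"delta_rot":[0,0,0],"fingers":-1},{"dp":[0,0,0],"delta_rot":[0,0,0],"fingers":-1}]'; done; python3 -m crank '[{"dp":[0,0,0.002],"delta_rot":[0,0,0],"fingers":-1},{"dp":[0,0,0],"delta_rot":[0,0,0],"fingers":-1}]'
```

```text
t: 8.93
tcp_pos: [0.5317, 0.0151, 0.1002]
tool_rot: [0.483, 0.876, 0.0, 0.001]
force: [0.2, -0.2, -0.7]
finger_gap: 0.603
gripper_force: 26.9
t: 9.1
tcp_pos: [0.5317, 0.0151, 0.0994]
tool_rot: [0.483, 0.876, 0.0, 0.001]
force: [-0.3, -0.4, 4.0]
finger_gap: 0.599
gripper_force: 27.4
```

```bash
python3 -m crank '[{"dp":[0,0,0],"delta_rot":[0,0,0],"fingers":0.7},{"dp":[0,0,0],"delta_rot":[0,0,0],"fingers":0.7},{"dp":[0,0,0],"delta_rot":[0,0,0],"fingers":0.7},{"dp":[0,0,-0.03],"delta_rot":[0,0,0],"fingers":0.7},{"dp":[0,0,-0.07],"delta_rot":[0,0,0],"fingers":0.7},{"dp":[0,0,-0.07],"delta_rot":[0,0,0],"fingers":0.7},{"dp":[0,0,-0.07],"delta_rot":[0,0,0],"fingers":0.7},{"dp":[0,0,-0.05],"delta_rot":[0,0,0],"fingers":0.7}]'
python3 -c "
from h import *
plan([.5,-.3695,.053],-25.8)"
```

```text
t: 9.77
tcp_pos: [0.5316, 0.0151, 0.2461]
tool_rot: [0.483, 0.876, 0.0, 0.001]
force: [0.6, -0.1, -0.6]
finger_gap: 0.85
gripper_force: 0.0
t 9.8 grasp [0.5318 0.0151 0.1921] yaw 32.3 tilt [ 0.003 -0.   ] q6 -0.75 gap 0.85 F [ 0.6 -0.1 -0.6] gf 0.0
  dp total [-0.6158 -0.4651  0.2783] rows>= 10.0
  rot total 0.1613 or -0.3387 (max .0198/row)
```

```bash
python3 -m crank '[{"dp":[-0.0513,-0.0388,0],"delta_rot":[0,0,0],"fingers":0.5},{"dp":[-0.0513,-0.0388,0],"delta_rot":[0,0,0],"fingers":0.5},{"dp":[-0.0513,-0.0388,0],"delta_rot":[0,0,0],"fingers":0.5},{"dp":[-0.0513,-0.0388,0],"delta_rot":[0,0,0],"fingers":0.5},{"dp":[-0.0513,-0.0388,0],"delta_rot":[0,0,0],"fingers":0.5},{"dp":[-0.0513,-0.0388,0],"delta_rot":[0,0,0],"fingers":0.5},{"dp":[-0.0513,-0.0388,0],"delta_rot":[0,0,0],"fingers":0.5},{"dp":[-0.0513,-0.0388,0],"delta_rot":[0,0,0],"fingers":0.5},{"dp":[-0.0513,-0.0388,0],"delta_rot":[0,0,0],"fingers":0.5},{"dp":[-0.0513,-0.0388,0],"delta_rot":[0,0,0],"fingers":0.5},{"dp":[-0.0513,-0.0388,0],"delta_rot":[0,0,0],"fingers":0.5},{"dp":[-0.0513,-0.0388,0],"delta_rot":[0,0,0],"fingers":0.5}]' >/dev/null
python3 -m crank '[{"dp":[0,0,0],"delta_rot":[0,0,0.0179],"fingers":0.5},{"dp":[0,0,0],"delta_rot":[0,0,0.0179],"fingers":0.5},{"dp":[0,0,0],"delta_rot":[0,0,0.0179],"fingers":0.5},{"dp":[0,0,0],"delta_rot":[0,0,0.0179],"fingers":0.5},{"dp":[0,0,0],"delta_rot":[0,0,0.0179],"fingers":0.5},{"dp":[0,0,0],"delta_rot":[0,0,0.0179],"fingers":0.5},{"dp":[0,0,0],"delta_rot":[0,0,0.0179],"fingers":0.5},{"dp":[0,0,0],"delta_rot":[0,0,0.0179],"fingers":0.5},{"dp":[0,0,0],"delta_rot":[0,0,0.0179],"fingers":0.5}]' >/dev/null
python3 -c "
from h import *
plan([.5,-.3695,.053],-25.8)
p,d=manip.snapshot('top'); cv2.imwrite('pics/top1.png',p[:,:,::-1]); np.savez('pics/top1.npz',p=p,d=d)
t=cloud('top',d); k=(abs(t[:,:,0]-.53)<.06)&(abs(t[:,:,1]-.015)<.06)&(t[:,:,2]>.042)&(t[:,:,2]<.07); q=t[k]; print(cv2.minAreaRect((q[:,:2]*1000).astype(np.float32)),np.median(q,0))"
```

```text
t 11.5 grasp [ 0.4985 -0.3691  0.189 ] yaw -26.0 tilt [-0.001  0.001] q6 -0.36 gap 0.75 F [-0.3 -0.1 -0.1] gf 0.0
  dp total [0.0006 0.0033 0.272 ] rows>= 4.0
  rot total -0.0007 or 0.4993 (max .0198/row)
((0.0, 0.0), (0.0, 0.0), 0.0) [nan nan nan]
  return _methods._mean(a, axis=axis, dtype=dtype,
  ret = um.true_divide(
```

View pics/top1.png

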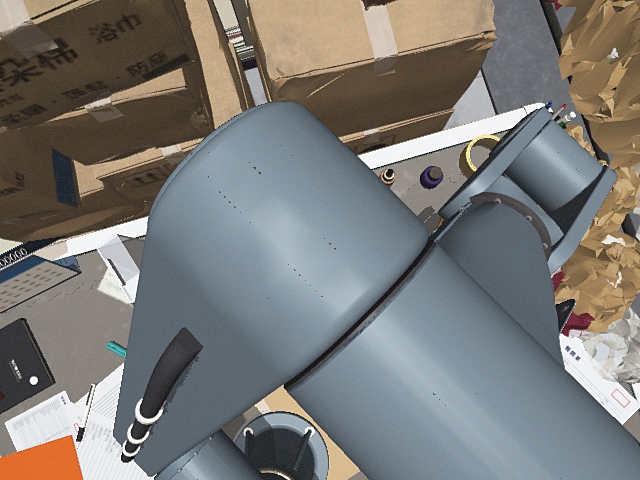

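The top view is blocked by the elbow over the caddy, so I will check placings with the scene camera. I go down on the stamp knob.

```bash
python3 -m crank '[{"dp":[0,0.0035,0.05],"delta_rot":[0,0,0],"fingers":0.5},{"dp":[0,0,0.06],"delta_rot":[0,0,0],"fingers":0.5},{"dp":[0,0,0.06],"delta_rot":[0,0,0],"fingers":0.5},{"dp":[0,0,0.05],"delta_rot":[0,0,0],"fingers":0.5},{"dp":[0,0,0.03],"delta_rot":[0,0,0],"fingers":0.5},{"dp":[0,0,0.02],"delta_rot":[0,0,0],"fingers":0.5},{"dp":[0,0,0],"delta_rot":[0,0,0],"fingers":0.5}]' 
python3 - <<'E'
from h import *
plan([.5,-.3695,.053],-25.8)
p,d=manip.snapshot("scene"); cv2.imwrite("pics/s1.png",cv2.resize(p[200:350,120:480,::-1],None,fx=2.2,fy=2.2,interpolation=cv2.INTER_CUBIC))
w=cloud("scene",d); k=(abs(w[:,:,0]-.53)<.05)&(abs(w[:,:,1]-.015)<.05)&(w[:,:,2]>.044)&(w[:,:,2]<.065); q=w[k]; print(cv2.minAreaRect((q[:,:2]*1000).astype(np.float32)),np.median(q,0))
E
```

```text
t: 12.15
tcp_pos: [0.4993, -0.3692, 0.1059]
tool_rot: [0.846, 0.533, -0.0, -0.002]
force: [-0.7, -0.4, 0.8]
finger_gap: 0.753
gripper_force: 0.0
t 12.2 grasp [ 0.4991 -0.369   0.0519] yaw -25.6 tilt [-0.003  0.004] q6 -0.37 gap 0.75 F [-0.7 -0.4  0.8] gf 0.0
  dp total [-0.0001  0.0021 -0.0022] rows>= 1.0
  rot total 0.0004 or -0.4996 (max .0198/row)
((533.1215209960938, 13.355066299438477), (53.26327896118164, 33.8798828125), 33.64488220214844) [0.53593478 0.01424225 0.05144116]
```

View pics/s1.png

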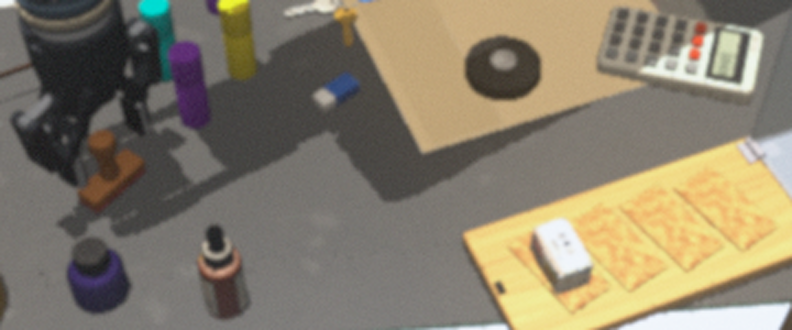

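The carton stands on pad_4 and the fingers straddle the stamp's knob. I close and lift.

```bash
python3 -m crank '[{"dp":[0,0,0],"delta_rot":[0,0,0],"fingers":-1},{"dp":[0,0,0],"delta_rot":[0,0,0],"fingers":-1},{"dp":[0,0,0],"delta_rot":[0,0,0],"fingers":-1},{"dp":[0,0,0],"delta_rot":[0,0,0],"fingers":-1},{"dp":[0,0,0],"delta_rot":[0,0,0],"fingers":-1},{"dp":[0,0,0],"delta_rot":[0,0,0],"fingers":-1},{"dp":[0,0,0],"delta_rot":[0,0,0],"fingers":-1},{"dp":[0,0,0],"delta_rot":[0,0,0],"fingers":-1},{"dp":[0,0,-0.03],"delta_rot":[0,0,0],"fingers":-1},{"dp":[0,0,-0.06],"delta_rot":[0,0,0],"fingers":-1},{"dp":[0,0,-0.06],"delta_rot":[0,0,0],"fingers":-1},{"dp":[0,0,-0.05],"delta_rot":[0,0,0],"fingers":-1}]' 30
python3 -c "
from h import *
plan([.5036,.0577,.16],32.6)"
```

```text
t: 13.2
tcp_pos: [0.5003, -0.3702, 0.2099]
tool_rot: [0.847, 0.532, 0.0, 0.0]
force: [0.7, -0.0, 0.3]
finger_gap: 0.25
gripper_force: 29.5
t 13.2 grasp [ 0.5004 -0.3702  0.1559] yaw -25.7 tilt [ 0. -0.] q6 -0.37 gap 0.25 F [ 0.7 -0.   0.3] gf 29.5
  dp total [ 0.7739 -0.3655 -0.0085] rows>= 11.0
  rot total -0.162 or 0.338 (max .0198/row)
```

```bash
python3 -m crank '[{"dp":[0.0645,-0.0305,0],"delta_rot":[0,0,0],"fingers":-1},{"dp":[0.0645,-0.0305,0],"delta_rot":[0,0,0],"fingers":-1},{"dp":[0.0645,-0.0305,0],"delta_rot":[0,0,0],"fingers":-1},{"dp":[0.0645,-0.0305,0],"delta_rot":[0,0,0],"fingers":-1},{"dp":[0.0645,-0.0305,0],"delta_rot":[0,0,0],"fingers":-1},{"dp":[0.0645,-0.0305,0],"delta_rot":[0,0,0],"fingers":-1},{"dp":[0.0645,-0.0305,0],"delta_rot":[0,0,0],"fingers":-1},{"dp":[0.0645,-0.0305,0],"delta_rot":[0,0,0],"fingers":-1},{"dp":[0.0645,-0.0305,0],"delta_rot":[0,0,0],"fingers":-1},{"dp":[0.0645,-0.0305,0],"delta_rot":[0,0,0],"fingers":-1},{"dp":[0.0645,-0.0305,0],"delta_rot":[0,0,0],"fingers":-1},{"dp":[0.0645,-0.0305,0],"delta_rot":[0,0,0],"fingers":-1}]' >/dev/null
python3 -m crank '[{"dp":[0,0,0],"delta_rot":[0,0,-0.018],"fingers":-1},{"dp":[0,0,0],"delta_rot":[0,0,-0.018],"fingers":-1},{"dp":[0,0,0],"delta_rot":[0,0,-0.018],"fingers":-1},{"dp":[0,0,0],"delta_rot":[0,0,-0.018],"fingers":-1},{"dp":[0,0,0],"delta_rot":[0,0,-0.018],"fingers":-1},{"dp":[0,0,0],"delta_rot":[0,0,-0.018],"fingers":-1},{"dp":[0,0,0],"delta_rot":[0,0,-0.018],"fingers":-1},{"dp":[0,0,0],"delta_rot":[0,0,-0.018],"fingers":-1},{"dp":[0,0,0],"delta_rot":[0,0,-0.018],"fingers":-1},{"dp":[0,0,0],"delta_rot":[0,0,0],"fingers":-1}]' >/dev/null
python3 - <<'E'
from h import *
plan([.5036,.0577,.0760],32.6)
p,d=manip.snapshot("scene"); cv2.imwrite("pics/s2.png",cv2.resize(p[170:350,280:560,::-1],None,fx=2.8,fy=2.8,interpolation=cv2.INTER_CUBIC))
E
```

```text
t 15.0 grasp [0.5033 0.0579 0.1544] yaw 32.7 tilt [0. 0.] q6 -0.68 gap 0.25 F [-0.2 -0.1  0.9] gf 29.5
  dp total [-0.0008  0.0003  0.1569] rows>= 2.0
  rot total 0.0003 or -0.4997 (max .0198/row)
```

View pics/s2.png

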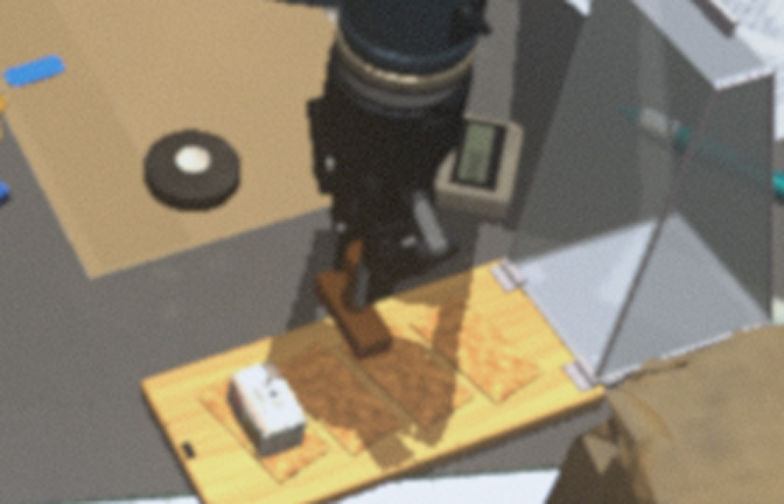

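The stamp is held level over pad_3, with its long axis across the row. I lower it.

```bash
python3 -m crank '[{"dp":[0,0,0.04],"delta_rot":[0,0,0],"fingers":-1},{"dp":[0,0,0.05],"delta_rot":[0,0,0],"fingers":-1},{"dp":[0,0,0.035],"delta_rot":[0,0,0],"fingers":-1},{"dp":[0,0,0.018],"delta_rot":[0,0,0],"fingers":-1},{"dp":[0,0,0.008],"delta_rot":[0,0,0],"fingers":-1},{"dp":[0,0,0.002],"delta_rot":[0,0,0],"fingers":-1},{"dp":[0,0,0],"delta_rot":[0,0,0],"fingers":-1}]'; python3 -m crank '[{"dp":[0,0,0.003],"delta_rot":[0,0,0],"fingers":-1},{"dp":[0,0,0],"delta_rot":[0,0,0],"fingers":-1}]';
```

```text
t: 15.67
tcp_pos: [0.5026, 0.0578, 0.1327]
tool_rot: [0.481, 0.877, -0.0, -0.001]
force: [-0.7, -0.1, -0.2]
finger_gap: 0.249
gripper_force: 29.5
t: 15.83
tcp_pos: [0.5029, 0.0578, 0.1325]
tool_rot: [0.481, 0.877, -0.0, -0.0]
force: [-4.2, -0.8, 14.5]
finger_gap: 0.248
gripper_force: 30.6
```

```bash
python3 -m crank '[{"dp":[0,0,-0.002],"delta_rot":[0,0,0],"fingers":-1},{"dp":[0,0,0],"delta_rot":[0,0,0],"fingers":0.3},{"dp":[0,0,0],"delta_rot":[0,0,0],"fingers":0.3},{"dp":[0,0,0],"delta_rot":[0,0,0],"fingers":0.3},{"dp":[0,0,-0.03],"delta_rot":[0,0,0],"fingers":0.3},{"dp":[0,0,-0.07],"delta_rot":[0,0,0],"fingers":0.3},{"dp":[0,0,-0.07],"delta_rot":[0,0,0],"fingers":0.3},{"dp":[0,0,-0.05],"delta_rot":[0,0,0],"fingers":0.3}]'
python3 -c "
from h import *
plan([.348,-.2975,.19],65)"
```

```text
t: 16.5
tcp_pos: [0.5039, 0.0579, 0.2433]
tool_rot: [0.48, 0.877, 0.0, 0.001]
force: [0.6, 0.2, 0.5]
finger_gap: 0.648
gripper_force: 0.0
t 16.5 grasp [0.504  0.0579 0.1893] yaw 32.6 tilt [ 0.002 -0.   ] q6 -0.67 gap 0.65 F [0.6 0.2 0.5] gf 0.0
  dp total [-0.4309 -0.6457 -0.0018] rows>= 10.0
  rot total -0.09 or 0.41 (max .0198/row)
```

```bash
python3 -m crank '[{"dp":[-0.0359,-0.0538,0],"delta_rot":[0,0,0],"fingers":0.3},{"dp":[-0.0359,-0.0538,0],"delta_rot":[0,0,0],"fingers":0.3},{"dp":[-0.0359,-0.0538,0],"delta_rot":[0,0,0],"fingers":0.3},{"dp":[-0.0359,-0.0538,0],"delta_rot":[0,0,0],"fingers":0.3},{"dp":[-0.0359,-0.0538,0],"delta_rot":[0,0,0],"fingers":0.3},{"dp":[-0.0359,-0.0538,0],"delta_rot":[0,0,0],"fingers":0.3},{"dp":[-0.0359,-0.0538,0],"delta_rot":[0,0,0],"fingers":0.3},{"dp":[-0.0359,-0.0538,0],"delta_rot":[0,0,0],"fingers":0.3},{"dp":[-0.0359,-0.0538,0],"delta_rot":[0,0,0],"fingers":0.3},{"dp":[-0.0359,-0.0538,0],"delta_rot":[0,0,0],"fingers":0.3},{"dp":[-0.0359,-0.0538,0],"delta_rot":[0,0,0],"fingers":0.3},{"dp":[-0.0359,-0.0538,0],"delta_rot":[0,0,0],"fingers":0.3}]' >/dev/null
python3 -m crank '[{"dp":[0,0,0],"delta_rot":[0,0,-0.018],"fingers":0.3},{"dp":[0,0,0],"delta_rot":[0,0,-0.018],"fingers":0.3},{"dp":[0,0,0],"delta_rot":[0,0,-0.018],"fingers":0.3},{"dp":[0,0,0],"delta_rot":[0,0,-0.018],"fingers":0.3},{"dp":[0,0,0],"delta_rot":[0,0,-0.018],"fingers":0.3},{"dp":[0,0,0],"delta_rot":[0,0,0],"fingers":0.3}]' >/dev/null
python3 - <<'E'
from h import *
plan([.348,-.2975,.055],65)
p,d=manip.snapshot("scene"); cv2.imwrite("pics/s3.png",cv2.resize(p[140:360,160:500,::-1],None,fx=2.3,fy=2.3,interpolation=cv2.INTER_CUBIC))
w=cloud("scene",d)
for x,y,lo,hi in((.53,.015,.044,.065),(.504,.058,.07,.1)):
    k=(abs(w[:,:,0]-x)<.05)&(abs(w[:,:,1]-y)<.035)&(w[:,:,2]>lo)&(w[:,:,2]<hi); q=w[k]; print(((q.max(0)+q.min(0))/2).round(4),np.median(q,0).round(4),k.sum())
E
```

```text
t 18.0 grasp [ 0.3474 -0.2975  0.1872] yaw 65.1 tilt [-0.  0.] q6 -2.09 gap 0.65 F [-0.2 -0.9  0. ] gf 0.0
  dp total [-0.0011  0.0005  0.2643] rows>= 4.0
  rot total 0.0002 or -0.4998 (max .0198/row)
[0.5316 0.02   0.0497] [0.5357 0.0144 0.0513] 485
[0.5047 0.0578 0.0819] [0.5087 0.0574 0.0848] 160
```

View pics/s3.png

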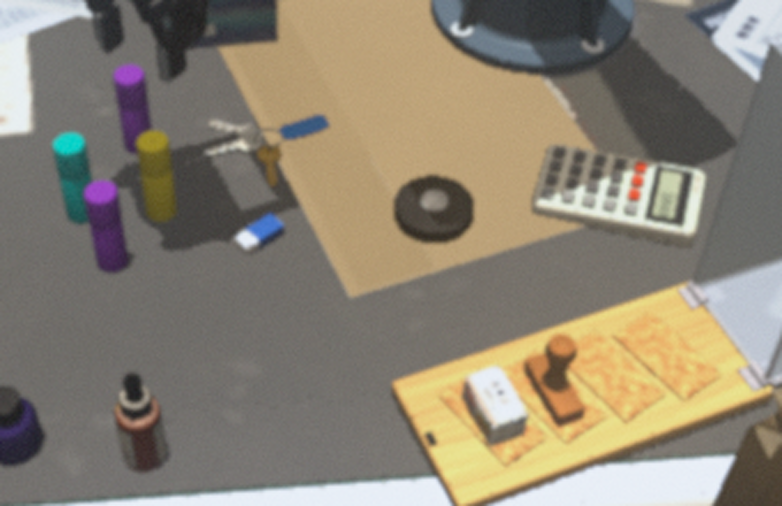

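The stamp stands upright on pad_3 at crop (557,375), and the glue stick is directly below the gripper. I descend on it.

```bash
python3 -m crank '[{"dp":[0,0,0.05],"delta_rot":[0,0,0],"fingers":0.3},{"dp":[0,0,0.06],"delta_rot":[0,0,0],"fingers":0.3},{"dp":[0,0,0.06],"delta_rot":[0,0,0],"fingers":0.3},{"dp":[0,0,0.05],"delta_rot":[0,0,0],"fingers":0.3},{"dp":[0,0,0.03],"delta_rot":[0,0,0],"fingers":0.3},{"dp":[0,0,0.014],"delta_rot":[0,0,0],"fingers":0.3},{"dp":[0,0,0],"delta_rot":[0,0,0],"fingers":0.3}]' 
python3 -m crank '[{"dp":[0,0,0],"delta_rot":[0,0,0],"fingers":-1},{"dp":[0,0,0],"delta_rot":[0,0,0],"fingers":-1},{"dp":[0,0,0],"delta_rot":[0,0,0],"fingers":-1},{"dp":[0,0,0],"delta_rot":[0,0,0],"fingers":-1},{"dp":[0,0,0],"delta_rot":[0,0,0],"fingers":-1},{"dp":[0,0,0],"delta_rot":[0,0,0],"fingers":-1}]'
python3 -m crank '[{"dp":[0,0,-0.03],"delta_rot":[0,0,0],"fingers":-1},{"dp":[0,0,-0.06],"delta_rot":[0,0,0],"fingers":-1},{"dp":[0,0,-0.07],"delta_rot":[0,0,0],"fingers":-1},{"dp":[0,0,-0.07],"delta_rot":[0,0,0],"fingers":-1},{"dp":[0,0,-0.04],"delta_rot":[0,0,0],"fingers":-1}]' 
python3 -c "
from h import *
plan([.4758,.1013,.19],32.6)"
```

```text
t: 18.63
tcp_pos: [0.3472, -0.297, 0.108]
tool_rot: [0.217, 0.976, 0.001, -0.001]
force: [0.8, 1.1, 0.1]
finger_gap: 0.647
gripper_force: 0.0
t: 19.13
tcp_pos: [0.3479, -0.298, 0.1105]
tool_rot: [0.217, 0.976, -0.001, 0.001]
force: [-0.1, 0.5, 6.6]
finger_gap: 0.312
gripper_force: 29.8
t: 19.55
tcp_pos: [0.3479, -0.2979, 0.2477]
tool_rot: [0.216, 0.976, -0.002, 0.002]
force: [0.1, -0.6, -1.4]
finger_gap: 0.309
gripper_force: 29.6
t 19.6 grasp [ 0.348  -0.2981  0.1937] yaw 65.0 tilt [ 0.003 -0.004] q6 -2.09 gap 0.31 F [ 0.1 -0.6 -1.4] gf 29.6
  dp total [0.106  0.832  0.0051] rows>= 11.0
  rot total 0.09 or -0.41 (max .0198/row)
```

```bash
python3 -m crank '[{"dp":[0.0089,0.0694,0],"delta_rot":[0,0,0],"fingers":-1},{"dp":[0.0089,0.0694,0],"delta_rot":[0,0,0],"fingers":-1},{"dp":[0.0089,0.0694,0],"delta_rot":[0,0,0],"fingers":-1},{"dp":[0.0089,0.0694,0],"delta_rot":[0,0,0],"fingers":-1},{"dp":[0.0089,0.0694,0],"delta_rot":[0,0,0],"fingers":-1},{"dp":[0.0089,0.0694,0],"delta_rot":[0,0,0],"fingers":-1},{"dp":[0.0089,0.0694,0],"delta_rot":[0,0,0],"fingers":-1},{"dp":[0.0089,0.0694,0],"delta_rot":[0,0,0],"fingers":-1},{"dp":[0.0089,0.0694,0],"delta_rot":[0,0,0],"fingers":-1},{"dp":[0.0089,0.0694,0],"delta_rot":[0,0,0],"fingers":-1},{"dp":[0.0089,0.0694,0],"delta_rot":[0,0,0],"fingers":-1},{"dp":[0.0089,0.0694,0],"delta_rot":[0,0,0],"fingers":-1}]' >/dev/null
python3 -m crank '[{"dp":[0,0,0],"delta_rot":[0,0,0.018],"fingers":-1},{"dp":[0,0,0],"delta_rot":[0,0,0.018],"fingers":-1},{"dp":[0,0,0],"delta_rot":[0,0,0.018],"fingers":-1},{"dp":[0,0,0],"delta_rot":[0,0,0.018],"fingers":-1},{"dp":[0,0,0],"delta_rot":[0,0,0.018],"fingers":-1},{"dp":[0,0,0],"delta_rot":[0,0,0],"fingers":-1}]' >/dev/null
python3 -c "
from h import *
plan([.4758,.1013,.0805],32.6)"
```

```text
t 21.1 grasp [0.4746 0.1026 0.1905] yaw 32.5 tilt [-0. -0.] q6 -0.58 gap 0.31 F [ 0.1  0.1 -0.9] gf 29.8
  dp total [-0.0035  0.0007  0.22  ] rows>= 3.0
  rot total -0.0003 or 0.4997 (max .0198/row)
```

```bash
python3 -m crank '[{"dp":[-0.0035,0.0007,0.04],"delta_rot":[0,0,0],"fingers":-1},{"dp":[0,0,0.06],"delta_rot":[0,0,0],"fingers":-1},{"dp":[0,0,0.06],"delta_rot":[0,0,0],"fingers":-1},{"dp":[0,0,0.035],"delta_rot":[0,0,0],"fingers":-1},{"dp":[0,0,0.017],"delta_rot":[0,0,0],"fingers":-1},{"dp":[0,0,0.006],"delta_rot":[0,0,0],"fingers":-1},{"dp":[0,0,0.001],"delta_rot":[0,0,0],"fingers":-1},{"dp":[0,0,0],"delta_rot":[0,0,0],"fingers":-1}]'; python3 -m crank '[{"dp":[0,0,0.002],"delta_rot":[0,0,0],"fingers":-1},{"dp":[0,0,0],"delta_rot":[0,0,0],"fingers":-1}]';
```

```text
t: 21.72
tcp_pos: [0.4769, 0.1012, 0.1356]
tool_rot: [0.48, 0.877, 0.0, 0.001]
force: [0.8, -0.4, 0.0]
finger_gap: 0.315
gripper_force: 29.8
t: 21.88
tcp_pos: [0.4769, 0.1012, 0.1349]
tool_rot: [0.48, 0.877, 0.001, 0.001]
force: [0.6, -0.4, -0.4]
finger_gap: 0.318
gripper_force: 29.8
```

```bash
python3 -m crank '[{"dp":[0,0,0.003],"delta_rot":[0,0,0],"fingers":-1},{"dp":[0,0,0],"delta_rot":[0,0,0],"fingers":-1}]';python3 -m crank '[{"dp":[0,0,0.002],"delta_rot":[0,0,0],"fingers":-1},{"dp":[0,0,0],"delta_rot":[0,0,0],"fingers":-1}]'
```

```text
t: 22.05
tcp_pos: [0.4769, 0.1012, 0.1335]
tool_rot: [0.48, 0.877, 0.001, 0.001]
force: [-0.4, 0.9, 5.3]
finger_gap: 0.316
gripper_force: 30.2
t: 22.22
tcp_pos: [0.4769, 0.1012, 0.1334]
tool_rot: [0.48, 0.877, 0.001, 0.001]
force: [-1.3, -0.4, 14.5]
finger_gap: 0.314
gripper_force: 31.2
```

Contact. I release, rise and go to the bottle.

```bash
python3 -m crank '[{"dp":[0,0,-0.002],"delta_rot":[0,0,0],"fingers":-1},{"dp":[0,0,0],"delta_rot":[0,0,0],"fingers":0.4},{"dp":[0,0,0],"delta_rot":[0,0,0],"fingers":0.4},{"dp":[0,0,0],"delta_rot":[0,0,0],"fingers":0.4},{"dp":[0,0,-0.03],"delta_rot":[0,0,0],"fingers":0.4},{"dp":[0,0,-0.07],"delta_rot":[0,0,0],"fingers":0.4},{"dp":[0,0,-0.07],"delta_rot":[0,0,0],"fingers":0.4},{"dp":[0,0,-0.06],"delta_rot":[0,0,0],"fingers":0.4}]'
python3 -c "
from h import *
plan([.598,-.243,.19],32.6)"
```

```text
t: 22.88
tcp_pos: [0.4761, 0.1012, 0.2486]
tool_rot: [0.48, 0.877, -0.0, -0.0]
force: [0.7, -0.1, -0.6]
finger_gap: 0.696
gripper_force: 0.0
t 22.9 grasp [0.4761 0.1012 0.1946] yaw 32.6 tilt [-0.001 -0.   ] q6 -0.59 gap 0.70 F [ 0.7 -0.1 -0.6] gf 0.0
  dp total [-0.7113 -0.1655  0.0091] rows>= 9.0
  rot total 0.0 or -0.5 (max .0198/row)
```

```bash
python3 -m crank '[{"dp":[-0.0593,-0.0138,0],"delta_rot":[0,0,0],"fingers":0.4},{"dp":[-0.0593,-0.0138,0],"delta_rot":[0,0,0],"fingers":0.4},{"dp":[-0.0593,-0.0138,0],"delta_rot":[0,0,0],"fingers":0.4},{"dp":[-0.0593,-0.0138,0],"delta_rot":[0,0,0],"fingers":0.4},{"dp":[-0.0593,-0.0138,0],"delta_rot":[0,0,0],"fingers":0.4},{"dp":[-0.0593,-0.0138,0],"delta_rot":[0,0,0],"fingers":0.4},{"dp":[-0.0593,-0.0138,0],"delta_rot":[0,0,0],"fingers":0.4},{"dp":[-0.0593,-0.0138,0],"delta_rot":[0,0,0],"fingers":0.4},{"dp":[-0.0593,-0.0138,0],"delta_rot":[0,0,0],"fingers":0.4},{"dp":[-0.0593,-0.0138,0],"delta_rot":[0,0,0],"fingers":0.4},{"dp":[-0.0593,-0.0138,0],"delta_rot":[0,0,0],"fingers":0.4},{"dp":[-0.0593,-0.0138,0],"delta_rot":[0,0,0],"fingers":0.4},{"dp":[0,0,0],"delta_rot":[0,0,0],"fingers":0.4}]' ; python3 -m crank '[{"dp":[-0.0593,-0.0138,0],"delta_rot":[0,0,0],"fingers":0.4},{"dp":[-0.0593,-0.0138,0],"delta_rot":[0,0,0],"fingers":0.4},{"dp":[-0.0593,-0.0138,0],"delta_rot":[0,0,0],"fingers":0.4},{"dp":[-0.0593,-0.0138,0],"delta_rot":[0,0,0],"fingers":0.4},{"dp":[-0.0593,-0.0138,0],"delta_rot":[0,0,0],"fingers":0.4},{"dp":[-0.0593,-0.0138,0],"delta_rot":[0,0,0],"fingers":0.4},{"dp":[-0.0593,-0.0138,0],"delta_rot":[0,0,0],"fingers":0.4},{"dp":[-0.0593,-0.0138,0],"delta_rot":[0,0,0],"fingers":0.4},{"dp":[-0.0593,-0.0138,0],"delta_rot":[0,0,0],"fingers":0.4},{"dp":[-0.0593,-0.0138,0],"delta_rot":[0,0,0],"fingers":0.4},{"dp":[-0.0593,-0.0138,0],"delta_rot":[0,0,0],"fingers":0.4},{"dp":[-0.0593,-0.0138,0],"delta_rot":[0,0,0],"fingers":0.4}]' >/dev/null
python3 - <<'E'
from h import *
plan([.598,-.243,.056],32.6)
E
```

```text
t 23.9 grasp [ 0.5982 -0.2445  0.1927] yaw 32.6 tilt [-0.001  0.001] q6 -1.13 gap 0.70 F [0.7 0.4 0.7] gf 0.0
  dp total [0.0023 0.0014 0.2735] rows>= 4.0
  rot total -0.0 or 0.5 (max .0198/row)validation failed for argument at $...
```

(The 13-row call was refused whole; the 12-row one ran, so the arm is over the bottle.) I go down and grip.

```bash
python3 -m crank '[{"dp":[0.0023,0.0014,0.05],"delta_rot":[0,0,0],"fingers":0.4},{"dp":[0,0,0.06],"delta_rot":[0,0,0],"fingers":0.4},{"dp":[0,0,0.06],"delta_rot":[0,0,0],"fingers":0.4},{"dp":[0,0,0.05],"delta_rot":[0,0,0],"fingers":0.4},{"dp":[0,0,0.03],"delta_rot":[0,0,0],"fingers":0.4},{"dp":[0,0,0.021],"delta_rot":[0,0,0],"fingers":0.4},{"dp":[0,0,0],"delta_rot":[0,0,0],"fingers":0.4}]'
python3 -m crank '[{"dp":[0,0,0],"delta_rot":[0,0,0],"fingers":-1},{"dp":[0,0,0],"delta_rot":[0,0,0],"fingers":-1},{"dp":[0,0,0],"delta_rot":[0,0,0],"fingers":-1},{"dp":[0,0,0],"delta_rot":[0,0,0],"fingers":-1},{"dp":[0,0,0],"delta_rot":[0,0,0],"fingers":-1},{"dp":[0,0,0],"delta_rot":[0,0,0],"fingers":-1}]'
python3 -m crank '[{"dp":[0,0,-0.03],"delta_rot":[0,0,0],"fingers":-1},{"dp":[0,0,-0.06],"delta_rot":[0,0,0],"fingers":-1},{"dp":[0,0,-0.07],"delta_rot":[0,0,0],"fingers":-1},{"dp":[0,0,-0.07],"delta_rot":[0,0,0],"fingers":-1},{"dp":[0,0,-0.07],"delta_rot":[0,0,0],"fingers":-1}]'
python3 - <<'E'
from h import *
plan([.4478,.1451,.21],32.6)
p,d=manip.snapshot("scene"); cv2.imwrite("pics/s4.png",cv2.resize(p[150:380,160:500,::-1],None,fx=2.3,fy=2.3,interpolation=cv2.INTER_CUBIC))
w=cloud("scene",d)
for x,y,lo,hi in((.476,.101,.1,.12),):
    k=(abs(w[:,:,0]-x)<.05)&(abs(w[:,:,1]-y)<.035)&(w[:,:,2]>lo)&(w[:,:,2]<hi); q=w[k]; print(((q.max(0)+q.min(0))/2).round(4),np.median(q,0).round(4),k.sum())
E
```

```text
t: 24.47
tcp_pos: [0.5967, -0.241, 0.1089]
tool_rot: [0.48, 0.877, 0.0, -0.003]
force: [-0.1, 0.0, -0.4]
finger_gap: 0.698
gripper_force: 0.0
t: 24.97
tcp_pos: [0.599, -0.2422, 0.1133]
tool_rot: [0.48, 0.877, -0.0, 0.001]
force: [0.1, -0.3, 4.5]
finger_gap: 0.362
gripper_force: 30.1
t: 25.38
tcp_pos: [0.5977, -0.2415, 0.2631]
tool_rot: [0.48, 0.877, 0.0, -0.001]
force: [0.5, -0.7, -0.3]
finger_gap: 0.362
gripper_force: 30.0
t 25.4 grasp [ 0.5977 -0.2415  0.2091] yaw 32.6 tilt [-0.001  0.001] q6 -1.13 gap 0.36 F [ 0.5 -0.7 -0.3] gf 30.0
  dp total [ 0.8128  0.1641 -0.0009] rows>= 10.0
  rot total 0.0 or -0.5 (max .0198/row)
[0.4774 0.1011 0.1065] [0.4812 0.1008 0.1087] 204
```

View pics/s4.png

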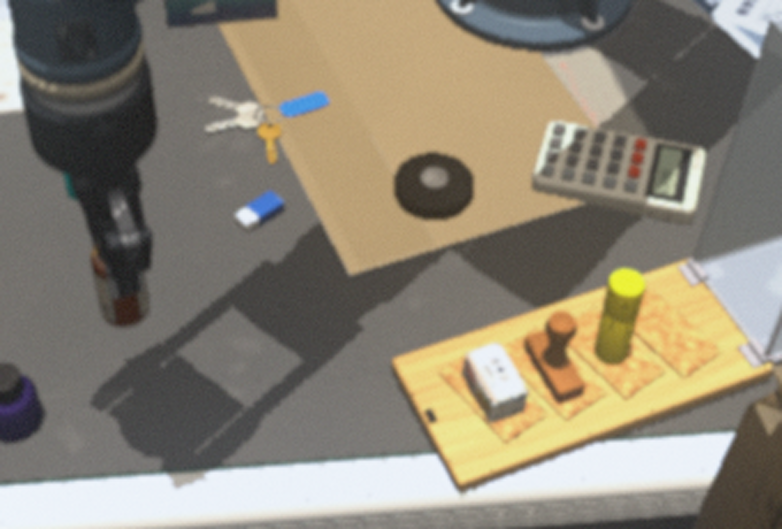

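The glue stick stands on pad_2 and the bottle is held upright. Now I carry the bottle to pad_1.

```bash
python3 -m crank '[{"dp":[0.04,0.0137,0],"delta_rot":[0,0,0],"fingers":-1},{"dp":[0.07,0.0137,0],"delta_rot":[0,0,0],"fingers":-1},{"dp":[0.074,0.0137,0],"delta_rot":[0,0,0],"fingers":-1},{"dp":[0.074,0.0137,0],"delta_rot":[0,0,0],"fingers":-1},{"dp":[0.074,0.0137,0],"delta_rot":[0,0,0],"fingers":-1},{"dp":[0.074,0.0137,0],"delta_rot":[0,0,0],"fingers":-1},{"dp":[0.074,0.0137,0],"delta_rot":[0,0,0],"fingers":-1},{"dp":[0.074,0.0137,0],"delta_rot":[0,0,0],"fingers":-1},{"dp":[0.074,0.0137,0],"delta_rot":[0,0,0],"fingers":-1},{"dp":[0.07,0.0137,0],"delta_rot":[0,0,0],"fingers":-1},{"dp":[0.05,0.0137,0],"delta_rot":[0,0,0],"fingers":-1},{"dp":[0.03,0.0137,0],"delta_rot":[0,0,0],"fingers":-1}]'
python3 -m crank '[{"dp":[0.02,0,0],"delta_rot":[0,0,0],"fingers":-1},{"dp":[0.012,0,0],"delta_rot":[0,0,0],"fingers":-1},{"dp":[0,0,0],"delta_rot":[0,0,0],"fingers":-1}]'
python3 -c "
from h import *
plan([.4478,.1451,.083],32.6)"
```

```text
t: 26.43
tcp_pos: [0.4553, 0.1325, 0.2618]
tool_rot: [0.479, 0.878, -0.0, -0.001]
force: [-0.3, -0.3, -0.2]
finger_gap: 0.361
gripper_force: 30.0
t: 26.68
tcp_pos: [0.4483, 0.1441, 0.2618]
tool_rot: [0.48, 0.877, -0.0, -0.0]
force: [-0.3, 0.4, -1.1]
finger_gap: 0.364
gripper_force: 30.0
t 26.7 grasp [0.4483 0.1441 0.2078] yaw 32.7 tilt [-0.001 -0.   ] q6 -0.50 gap 0.36 F [-0.3  0.4 -1.1] gf 30.0
  dp total [0.0021 0.0006 0.2497] rows>= 3.0
  rot total 0.0002 or -0.4998 (max .0198/row)
```

```bash
python3 -m crank '[{"dp":[0.0021,0.0006,0.04],"delta_rot":[0,0,0],"fingers":-1},{"dp":[0,0,0.06],"delta_rot":[0,0,0],"fingers":-1},{"dp":[0,0,0.06],"delta_rot":[0,0,0],"fingers":-1},{"dp":[0,0,0.045],"delta_rot":[0,0,0],"fingers":-1},{"dp":[0,0,0.025],"delta_rot":[0,0,0],"fingers":-1},{"dp":[0,0,0.012],"delta_rot":[0,0,0],"fingers":-1},{"dp":[0,0,0.005],"delta_rot":[0,0,0],"fingers":-1},{"dp":[0,0,0],"delta_rot":[0,0,0],"fingers":-1}]'; python3 -m crank '[{"dp":[0,0,0.002],"delta_rot":[0,0,0],"fingers":-1},{"dp":[0,0,0],"delta_rot":[0,0,0],"fingers":-1}]'
```

```text
t: 27.35
tcp_pos: [0.4495, 0.144, 0.1383]
tool_rot: [0.481, 0.877, -0.0, 0.0]
force: [-1.2, 0.1, -0.0]
finger_gap: 0.364
gripper_force: 30.0
t: 27.52
tcp_pos: [0.4496, 0.1446, 0.1382]
tool_rot: [0.48, 0.877, 0.001, 0.001]
force: [0.1, -0.6, -0.9]
finger_gap: 0.361
gripper_force: 30.0
```

```bash
python3 -m crank '[{"dp":[0,0,0.003],"delta_rot":[0,0,0],"fingers":-1},{"dp":[0,0,0],"delta_rot":[0,0,0],"fingers":-1}]';python3 -m crank '[{"dp":[0,0,0.0025],"delta_rot":[0,0,0],"fingers":-1},{"dp":[0,0,0],"delta_rot":[0,0,0],"fingers":-1}]'
```

```text
t: 27.68
tcp_pos: [0.4492, 0.1448, 0.1364]
tool_rot: [0.48, 0.877, 0.0, 0.001]
force: [-0.2, -0.5, -1.2]
finger_gap: 0.358
gripper_force: 30.0
t: 27.85
tcp_pos: [0.4491, 0.1448, 0.1362]
tool_rot: [0.48, 0.877, 0.0, 0.001]
force: [-1.7, 0.3, 11.5]
finger_gap: 0.364
gripper_force: 31.0
```

Contact again. I release, rise above the hood and check the row while there.

```bash
python3 -m crank '[{"dp":[0,0,-0.002],"delta_rot":[0,0,0],"fingers":-1},{"dp":[0,0,0],"delta_rot":[0,0,0],"fingers":0.4},{"dp":[0,0,0],"delta_rot":[0,0,0],"fingers":0.4},{"dp":[0,0,0],"delta_rot":[0,0,0],"fingers":0.4},{"dp":[0,0,-0.03],"delta_rot":[0,0,0],"fingers":0.4},{"dp":[0,0,-0.06],"delta_rot":[0,0,0],"fingers":0.4},{"dp":[0,0,-0.07],"delta_rot":[0,0,0],"fingers":0.4},{"dp":[0,0,-0.08],"delta_rot":[0,0,0],"fingers":0.4},{"dp":[0,0,-0.08],"delta_rot":[0,0,0],"fingers":0.4},{"dp":[0,0,-0.08],"delta_rot":[0,0,0],"fingers":0.4},{"dp":[0,0,-0.08],"delta_rot":[0,0,0],"fingers":0.4},{"dp":[0,0,-0.08],"delta_rot":[0,0,0],"fingers":-1}]'
python3 - <<'E'
from h import *
plan([.365,.2757,.38],32.6)
p,d=manip.snapshot("scene"); cv2.imwrite("pics/s5.png",cv2.resize(p[130:380,320:600,::-1],None,fx=2.4,fy=2.4,interpolation=cv2.INTER_CUBIC))
w=cloud("scene",d)
for x,y,lo,hi in((.448,.145,.115,.14),(.476,.101,.1,.112)):
    k=(abs(w[:,:,0]-x)<.03)&(abs(w[:,:,1]-y)<.03)&(w[:,:,2]>lo)&(w[:,:,2]<hi); q=w[k]; print(((q.max(0)+q.min(0))/2).round(4),np.median(q,0).round(4),k.sum())
E
```

```text
t: 28.85
tcp_pos: [0.4481, 0.1447, 0.4175]
tool_rot: [0.48, 0.877, -0.0, -0.0]
force: [0.7, -0.6, -0.8]
finger_gap: 0.573
gripper_force: 0.0
t 28.9 grasp [0.4481 0.1447 0.3635] yaw 32.6 tilt [-0. -0.] q6 -0.49 gap 0.57 F [ 0.7 -0.6 -0.8] gf 0.0
  dp total [ 0.3103  0.0012 -0.0329] rows>= 4.0
  rot total 0.0 or -0.5 (max .0198/row)
[0.4504 0.1435 0.1201] [0.4524 0.1431 0.1202] 44
[0.478  0.1011 0.1057] [0.481  0.101  0.1081] 204
```

View pics/s5.png

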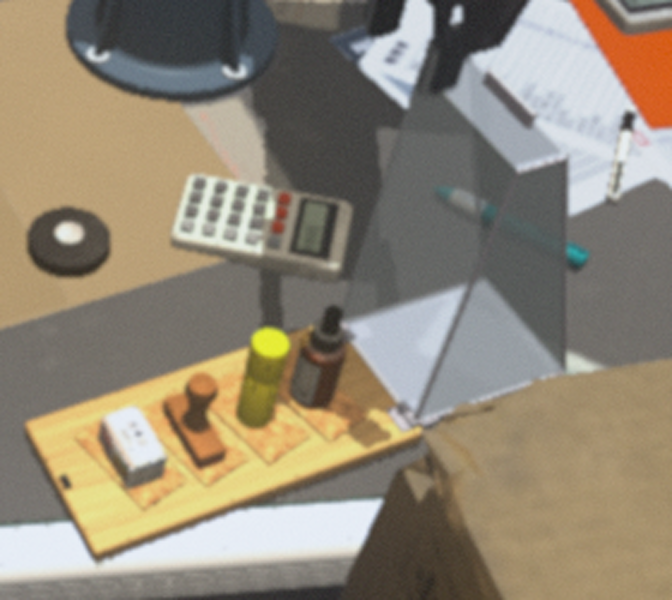

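All four stand upright on their pads in the right order, with the bottle base at crop (313,398) on pad_1. I move over the open hood with the fingers shut and come down behind the lip.

```bash
python3 -m crank '[{"dp":[0.04,0,-0.005],"delta_rot":[0,0,0],"fingers":-1},{"dp":[0.06,0,-0.01],"delta_rot":[0,0,0],"fingers":-1},{"dp":[0.07,0,0],"delta_rot":[0,0,0],"fingers":-1},{"dp":[0.07,0,0],"delta_rot":[0,0,0],"fingers":-1},{"dp":[0.05,0,0],"delta_rot":[0,0,0],"fingers":-1},{"dp":[0.02,0,0],"delta_rot":[0,0,0],"fingers":-1},{"dp":[0,0,0],"delta_rot":[0,0,0],"fingers":-1},{"dp":[0,0,0],"delta_rot":[0,0,0],"fingers":-1}]'
python3 -m crank '[{"dp":[0,0,0.04],"delta_rot":[0,0,0],"fingers":-1},{"dp":[0,0,0.05],"delta_rot":[0,0,0],"fingers":-1},{"dp":[0,0,0.05],"delta_rot":[0,0,0],"fingers":-1},{"dp":[0,0,0.04],"delta_rot":[0,0,0],"fingers":-1},{"dp":[0,0,0.02],"delta_rot":[0,0,0],"fingers":-1},{"dp":[0,0,0],"delta_rot":[0,0,0],"fingers":-1}]'
python3 - <<'E'
from h import *
plan([.365,.2757,.269],32.6)
p,d=manip.snapshot("scene"); cv2.imwrite("pics/s6.png",cv2.resize(p[90:340,380:640,::-1],None,fx=2.2,fy=2.2,interpolation=cv2.INTER_CUBIC))
E
```

```text
t: 29.57
tcp_pos: [0.3655, 0.2752, 0.4228]
tool_rot: [0.48, 0.877, -0.0, 0.0]
force: [0.3, -0.1, 0.5]
finger_gap: 0.002
gripper_force: 0.0
t: 30.07
tcp_pos: [0.3653, 0.2734, 0.3206]
tool_rot: [0.481, 0.877, -0.003, -0.002]
force: [0.1, 0.2, 0.1]
finger_gap: -0.0
gripper_force: 0.0
t 30.1 grasp [0.365  0.2733 0.2666] yaw 32.5 tilt [-0.005 -0.003] q6 -0.17 gap -0.00 F [0.1 0.2 0.1] gf 0.0
  dp total [ 0.0041  0.0025 -0.0048] rows>= 1.0
  rot total -0.0004 or 0.4996 (max .0198/row)
```

View pics/s6.png

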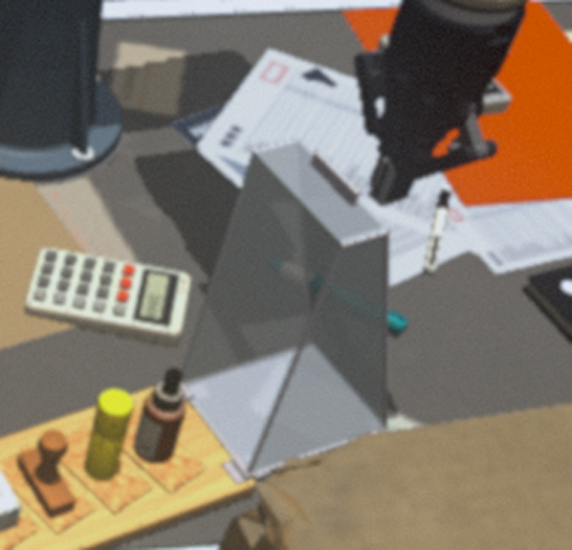

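The shut fingers are just behind the lip, at crop (390,195). I push along the lip's arc.

```bash
python3 -m crank '[{"dp":[-0.02,0,-0.002],"delta_rot":[0,0,0],"fingers":-1},{"dp":[-0.02,0,-0.002],"delta_rot":[0,0,0],"fingers":-1},{"dp":[-0.02,0,-0.002],"delta_rot":[0,0,0],"fingers":-1},{"dp":[-0.0157,0,-0.0022],"delta_rot":[0,0,0],"fingers":-1},{"dp":[-0.0157,0,-0.0022],"delta_rot":[0,0,0],"fingers":-1},{"dp":[-0.0157,0,-0.0022],"delta_rot":[0,0,0],"fingers":-1},{"dp":[-0.0157,0,-0.0022],"delta_rot":[0,0,0],"fingers":-1},{"dp":[-0.0157,0,-0.0022],"delta_rot":[0,0,0],"fingers":-1},{"dp":[-0.0157,0,-0.0022],"delta_rot":[0,0,0],"fingers":-1}]'
python3 -m crank '[{"dp":[-0.019,0,0.0012],"delta_rot":[0,0,0],"fingers":-1},{"dp":[-0.019,0,0.0012],"delta_rot":[0,0,0],"fingers":-1},{"dp":[-0.019,0,0.0012],"delta_rot":[0,0,0],"fingers":-1},{"dp":[-0.019,0,0.0012],"delta_rot":[0,0,0],"fingers":-1},{"dp":[-0.019,0,0.0012],"delta_rot":[0,0,0],"fingers":-1}]'
python3 -m crank '[{"dp":[-0.0182,0,0.0048],"delta_rot":[0,0,0],"fingers":-1},{"dp":[-0.0182,0,0.0048],"delta_rot":[0,0,0],"fingers":-1},{"dp":[-0.0182,0,0.0048],"delta_rot":[0,0,0],"fingers":-1},{"dp":[-0.0182,0,0.0048],"delta_rot":[0,0,0],"fingers":-1},{"dp":[-0.0182,0,0.0048],"delta_rot":[0,0,0],"fingers":-1}]'
python3 - <<'E'
from h import *
plan([.365,.2757,.269],32.6)
p,d=manip.snapshot("scene"); cv2.imwrite("pics/s7.png",cv2.resize(p[90:380,300:620,::-1],None,fx=2,fy=2,interpolation=cv2.INTER_CUBIC))
E
```

```text
t: 30.87
tcp_pos: [0.4075, 0.2097, 0.3328]
tool_rot: [0.48, 0.877, 0.0, 0.0]
force: [0.6, 1.5, 1.0]
finger_gap: 0.002
gripper_force: 0.7
t: 31.28
tcp_pos: [0.4327, 0.1694, 0.3292]
tool_rot: [0.48, 0.877, -0.0, -0.001]
force: [-0.5, 0.6, -0.3]
finger_gap: 0.002
gripper_force: 0.5
t: 31.7
tcp_pos: [0.4572, 0.1312, 0.3171]
tool_rot: [0.48, 0.877, -0.0, -0.0]
force: [-0.1, 0.5, 0.2]
finger_gap: 0.001
gripper_force: 0.4
t 31.7 grasp [0.4572 0.1313 0.2631] yaw 32.6 tilt [-0.001  0.   ] q6 -0.53 gap 0.00 F [-0.1  0.5  0.2] gf 0.4
  dp total [ 3.427e-01  3.000e-04 -1.150e-02] rows>= 5.0
  rot total -0.0 or 0.5 (max .0198/row)
```

View pics/s7.png

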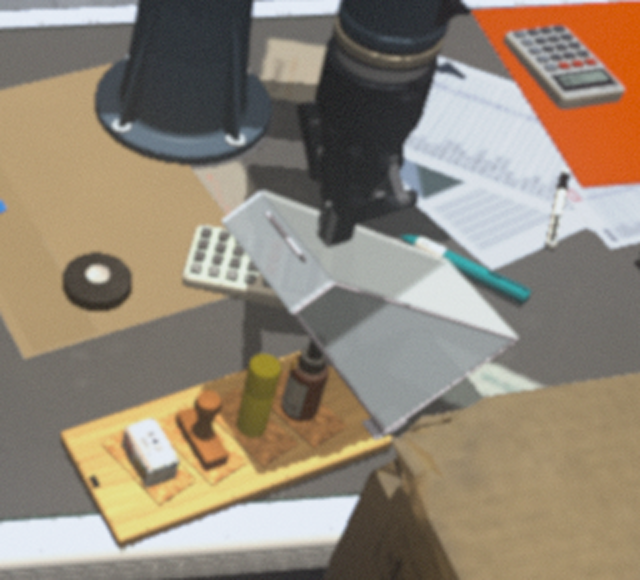

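The hood is about half over and clear of the objects. I keep going to about 0.6 rad, then lift off and let it sink.

```bash
python3 -m crank '[{"dp":[-0.0172,0,0.0084],"delta_rot":[0,0,0],"fingers":-1},{"dp":[-0.0172,0,0.0084],"delta_rot":[0,0,0],"fingers":-1},{"dp":[-0.0172,0,0.0084],"delta_rot":[0,0,0],"fingers":-1},{"dp":[-0.0172,0,0.0084],"delta_rot":[0,0,0],"fingers":-1},{"dp":[-0.0172,0,0.0084],"delta_rot":[0,0,0],"fingers":-1},{"dp":[-0.0148,0,0.0116],"delta_rot":[0,0,0],"fingers":-1},{"dp":[-0.0148,0,0.0116],"delta_rot":[0,0,0],"fingers":-1},{"dp":[-0.0148,0,0.0116],"delta_rot":[0,0,0],"fingers":-1},{"dp":[-0.0148,0,0.0116],"delta_rot":[0,0,0],"fingers":-1},{"dp":[-0.0148,0,0.0116],"delta_rot":[0,0,0],"fingers":-1}]'
python3 -m crank '[{"dp":[0,0,-0.04],"delta_rot":[0,0,0],"fingers":-1},{"dp":[0,0,-0.07],"delta_rot":[0,0,0],"fingers":-1},{"dp":[0,0,-0.07],"delta_rot":[0,0,0],"fingers":-1},{"dp":[0,0,-0.07],"delta_rot":[0,0,0],"fingers":-1},{"dp":[0,0,-0.05],"delta_rot":[0,0,0],"fingers":-1},{"dp":[0,0,0],"delta_rot":[0,0,0],"fingers":-1},{"dp":[0,0,0],"delta_rot":[0,0,0],"fingers":-1},{"dp":[0,0,0],"delta_rot":[0,0,0],"fingers":-1},{"dp":[0,0,0],"delta_rot":[0,0,0],"fingers":-1},{"dp":[0,0,0],"delta_rot":[0,0,0],"fingers":-1},{"dp":[0,0,0],"delta_rot":[0,0,0],"fingers":-1},{"dp":[0,0,0],"delta_rot":[0,0,0],"fingers":-1}]'
for i in 1 2 3 4; do python3 -m crank '[{"dp":[0,0,0],"delta_rot":[0,0,0],"fingers":-1},{"dp":[0,0,0],"delta_rot":[0,0,0],"fingers":-1},{"dp":[0,0,0],"delta_rot":[0,0,0],"fingers":-1},{"dp":[0,0,0],"delta_rot":[0,0,0],"fingers":-1},{"dp":[0,0,0],"delta_rot":[0,0,0],"fingers":-1},{"dp":[0,0,0],"delta_rot":[0,0,0],"fingers":-1},{"dp":[0,0,0],"delta_rot":[0,0,0],"fingers":-1},{"dp":[0,0,0],"delta_rot":[0,0,0],"fingers":-1},{"dp":[0,0,0],"delta_rot":[0,0,0],"fingers":-1},{"dp":[0,0,0],"delta_rot":[0,0,0],"fingers":-1},{"dp":[0,0,0],"delta_rot":[0,0,0],"fingers":-1},{"dp":[0,0,0],"delta_rot":[0,0,0],"fingers":-1}]' >/dev/null; done
python3 - <<'E'
from h import *
plan([.5,0,.3])
p,d=manip.snapshot("scene"); cv2.imwrite("pics/s8.png",cv2.resize(p[150:390,310:610,::-1],None,fx=2.4,fy=2.4,interpolation=cv2.INTER_CUBIC))
w=cloud("scene",d)
l=np.array([.4189,.1915])+.268*np.array([.5388,-.8425]); u,v=proj("scene",[*l,.058]); u,v=int(u),int(v); print(l,u,v); print(w[v-3:v+4:3,u-6:u+7:3].reshape(-1,3).round(3))
E
```

```text
t: 32.58
tcp_pos: [0.5004, 0.0641, 0.2669]
tool_rot: [0.48, 0.877, -0.0, -0.0]
force: [0.2, -0.9, 0.2]
finger_gap: -0.0
gripper_force: 0.1
t: 33.58
tcp_pos: [0.5, 0.0646, 0.4168]
tool_rot: [0.48, 0.877, -0.0, -0.001]
force: [-0.3, -0.6, 0.2]
finger_gap: -0.001
gripper_force: 0.0
t 37.6 grasp [0.5002 0.0646 0.3638] yaw 32.6 tilt [-0.  0.] q6 -0.66 gap 0.00 F [-0.1 -0.2  0.1] gf 0.0
  dp total [-0.1087 -0.0699  0.1275] rows>= 3.0
[ 0.5632984 -0.03429  ] 344 319
[[ 0.554 -0.047  0.053]
 [   nan    nan    nan]
 [ 0.554 -0.037  0.054]
 [ 0.557 -0.032  0.06 ]
 [ 0.556 -0.027  0.06 ]
 [ 0.539 -0.048  0.022]
 [ 0.56  -0.041  0.054]
 [ 0.561 -0.036  0.055]
 [ 0.56  -0.031  0.055]
 [ 0.564 -0.026  0.062]
 [ 0.543 -0.048  0.019]
 [ 0.567 -0.04   0.054]
 [ 0.566 -0.035  0.054]
 [ 0.562 -0.031  0.05 ]
 [ 0.569 -0.025  0.06 ]]
```

View pics/s8.png

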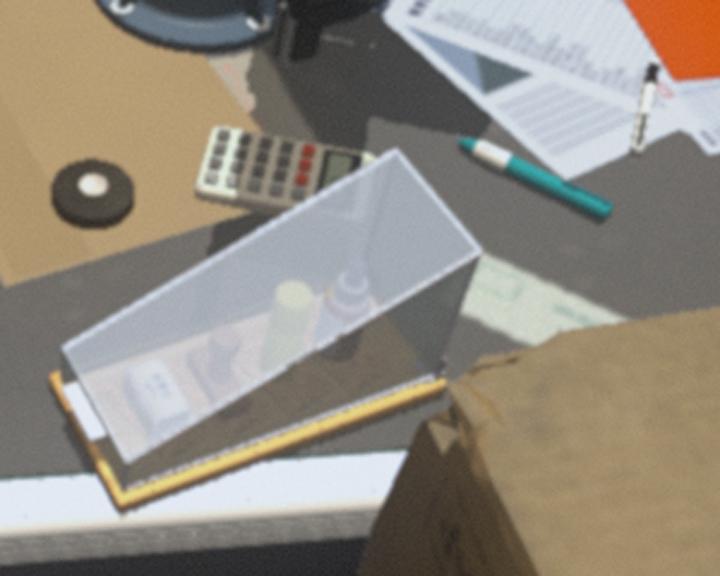

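The hood is down flush on the plinth, its lip measures about 55–60 mm high (58 expected), and all four objects stand upright inside. The arm is well clear, so I hand in.

```bash
python3 -c "
from station import manip
print(manip.sign_off())"
```

```text
the job is handed in; nothing more can be done
None
```

The bottle, glue stick, stamp and carton each stand upright on pads 1 to 4 in that order, the hood is shut over them, and the job was handed in at about 38 s; the result of the judging was not shown.

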